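# Batch measured rods through a trip bucket

### The job

Lift the retaining bar off the rod rack and lay it flat on the grey rubber strip, its middle over the strip. Then move rods from the rack into the hinged bucket one at a time until their weight alone trips it and it dumps them in the tray below, leaving any rods still in the rack where they lie. Finally push the counterweight back over so that the emptied bucket stands fully upright again, without shifting the bottle, beaker or computer mouse.

Things in the scene. Friction and masses are not known exactly. Their poses are not given: they have to be found in the camera images.
- skip: Fixed stand of the tip bucket. Origin on the bench under the hinge; z up. The hinge runs along its y, 170 mm above the bench; the bucket tips towards its +x. Base plate x -90 to +170 mm, y +-110 mm. Open tray on it under the bucket: inner x -81 to +161, y +-82 mm, floor 9 mm, rim 43 mm above the bench. Posts 30 x 6 mm at y = +-90 mm, 185 mm tall.
- bucket_mouth (a point): Middle of the open mouth of the cream plastic bucket, at its rim; turns with the bucket. Upright: axes as the stand's, 45 mm ahead (+x) of the hinge, 192 mm above the bench. The mouth is about 94 mm (x) by 128 mm (y) inside; the floor is 44 mm below the rim at the back and 56 mm at the front, so rods laid along y roll to the front.
- weight (a point): Centre of the steel counterweight, a cylinder 34 mm across, 40 mm long along the hinge, at stand y = +122 mm, 100 mm from the hinge, on a 10 mm arm 21 mm nearer the bucket. Upright: 87 mm behind (-x) the hinge and 50 above it; tipped: 53 ahead and 85 above. Push it back towards -x along its arc; it balances nearly above the hinge, then falls to the upright rest by itself.
- bucket (a joint): Bucket angle: 0 upright on its stop, 1.6 fully tipped on its stop; damped hinge. Empty, it stays at either stop and balances at about 0.95; pushing it back takes about 1 to 2 N at the weight. One rod never trips it; two or three do, depending on their hidden mass (100 to 140 g each). Once overloaded it takes up to 3 s to go over.
- rack: Fixed rack. Origin on the bench under its middle; rods lie along its x, at y = -48, 0, +48 mm. Base plate 100 x 226 x 8 mm. Rods rest on two cross rails (14 mm thick, at x = +-38 mm, 40 mm high, 5 mm ridges beside each rod), open between the rails. Brackets open at the top, at y = +-105 mm (8 mm thick), hold the bar: seat 64 mm up, prongs up to 78 mm, slot 28 mm wide.
- rod0_mid (a point): Middle of an aluminium rod, 22 mm in diameter, 110 mm long along this point's x axis, 51 mm above the bench when in the rack.
- rod1_mid (a point): Middle of an aluminium rod, 22 mm in diameter, 110 mm long along this point's x axis, 51 mm above the bench when in the rack.
- rod2_mid (a point): Middle of an aluminium rod, 22 mm in diameter, 110 mm long along this point's x axis, 51 mm above the bench when in the rack.
- bar_grip (a point): On the upright grip of the loose retaining bar (350 g), 26 mm above the bar's underside. The bar is a steel strip 24 mm (x) x 226 mm (y) x 8 mm, lying over the rods in the brackets along the rack's y; the black plastic grip at its middle is 12 mm thick (x), 44 mm long (y), from 8 to 40 mm above the underside.
- mat: Grey rubber strip fixed on the bench, 250 mm (x) x 70 mm (y), 3 mm thick; origin at the centre of its underside.
- bottle: Bystander: white plastic bottle standing on the bench, 58 mm in diameter, 150 mm tall; origin at its foot.
- beaker: Bystander: open white beaker, 68 mm in diameter, 80 mm tall; origin at its foot.
- mouse: Bystander: grey computer mouse lying on the bench, 98 x 56 x 28 mm; origin at its underside.
Things that resemble listed ones, but are neither listed nor needed, are in the scene too. Of the things that look like the part that bears bar_grip, the larger one is meant. Leave any yellow look-alike of the part that bears rod1_mid alone.

How it is judged:
On the way, in this order (a step that is already met when the one before it is completed fails the run):
1. the retaining bar lies flat and released on the rubber strip, its middle over the strip, all rods still in the rack and the bucket upright (x of bar_grip in the frame of mat between -0.07 and 0.07 m and y of bar_grip in the frame of mat between -0.03 and 0.03 m and height (world z) of bar_grip below 0.04 m and angle between bar_grip's own z axis and vertical below 0.2 rad and contact force between each of the arm, the fingers and bar below 0.3 N and linear speed of bar below 0.03 m/s and x of rod0_mid in the frame of rack between -0.03 and 0.03 m and y of rod0_mid in the frame of rack between -0.075 and 0.075 m and z of rod0_mid in the frame of rack between 0.044 and 0.06 m and x of rod1_mid in the frame of rack between -0.03 and 0.03 m and y of rod1_mid in the frame of rack between -0.075 and 0.075 m and z of rod1_mid in the frame of rack between 0.044 and 0.06 m and x of rod2_mid in the frame of rack between -0.03 and 0.03 m and y of rod2_mid in the frame of rack between -0.075 and 0.075 m and z of rod2_mid in the frame of rack between 0.044 and 0.06 m and value of joint bucket below 0.1 rad), for 0.2 s.
2. a first rod lies released in the upright bucket (((x of rod0_mid in the frame of bucket_mouth between -0.07 and 0.07 m and y of rod0_mid in the frame of bucket_mouth between -0.08 and 0.08 m and z of rod0_mid in the frame of bucket_mouth between -0.075 and 0.015 m) or (x of rod1_mid in the frame of bucket_mouth between -0.07 and 0.07 m and y of rod1_mid in the frame of bucket_mouth between -0.08 and 0.08 m and z of rod1_mid in the frame of bucket_mouth between -0.075 and 0.015 m) or (x of rod2_mid in the frame of bucket_mouth between -0.07 and 0.07 m and y of rod2_mid in the frame of bucket_mouth between -0.08 and 0.08 m and z of rod2_mid in the frame of bucket_mouth between -0.075 and 0.015 m)) and value of joint bucket below 0.1 rad and contact force between each of the arm, the fingers and bucket below 0.3 N and contact force between the fingers and rod0 below 0.3 N and contact force between the fingers and rod1 below 0.3 N and contact force between the fingers and rod2 below 0.3 N), for 0.2 s.
3. with at least two rods in it the bucket is tipping, untouched by the robot ((((x of rod0_mid in the frame of bucket_mouth between -0.07 and 0.07 m and y of rod0_mid in the frame of bucket_mouth between -0.08 and 0.08 m and z of rod0_mid in the frame of bucket_mouth between -0.075 and 0.015 m) and (x of rod1_mid in the frame of bucket_mouth between -0.07 and 0.07 m and y of rod1_mid in the frame of bucket_mouth between -0.08 and 0.08 m and z of rod1_mid in the frame of bucket_mouth between -0.075 and 0.015 m)) or ((x of rod0_mid in the frame of bucket_mouth between -0.07 and 0.07 m and y of rod0_mid in the frame of bucket_mouth between -0.08 and 0.08 m and z of rod0_mid in the frame of bucket_mouth between -0.075 and 0.015 m) and (x of rod2_mid in the frame of bucket_mouth between -0.07 and 0.07 m and y of rod2_mid in the frame of bucket_mouth between -0.08 and 0.08 m and z of rod2_mid in the frame of bucket_mouth between -0.075 and 0.015 m)) or ((x of rod1_mid in the frame of bucket_mouth between -0.07 and 0.07 m and y of rod1_mid in the frame of bucket_mouth between -0.08 and 0.08 m and z of rod1_mid in the frame of bucket_mouth between -0.075 and 0.015 m) and (x of rod2_mid in the frame of bucket_mouth between -0.07 and 0.07 m and y of rod2_mid in the frame of bucket_mouth between -0.08 and 0.08 m and z of rod2_mid in the frame of bucket_mouth between -0.075 and 0.015 m))) and value of joint bucket between 0.2 and 1.1 rad and velocity of joint bucket above 0.02 rad/s and contact force between each of the arm, the fingers and bucket below 0.3 N), for 0.03 s.
4. the bucket is fully tipped and at least two rods lie in the tray ((((x of rod0_mid in the frame of skip between -0.085 and 0.165 m and y of rod0_mid in the frame of skip between -0.086 and 0.086 m and height (world z) of rod0_mid below 0.075 m) and (x of rod1_mid in the frame of skip between -0.085 and 0.165 m and y of rod1_mid in the frame of skip between -0.086 and 0.086 m and height (world z) of rod1_mid below 0.075 m)) or ((x of rod0_mid in the frame of skip between -0.085 and 0.165 m and y of rod0_mid in the frame of skip between -0.086 and 0.086 m and height (world z) of rod0_mid below 0.075 m) and (x of rod2_mid in the frame of skip between -0.085 and 0.165 m and y of rod2_mid in the frame of skip between -0.086 and 0.086 m and height (world z) of rod2_mid below 0.075 m)) or ((x of rod1_mid in the frame of skip between -0.085 and 0.165 m and y of rod1_mid in the frame of skip between -0.086 and 0.086 m and height (world z) of rod1_mid below 0.075 m) and (x of rod2_mid in the frame of skip between -0.085 and 0.165 m and y of rod2_mid in the frame of skip between -0.086 and 0.086 m and height (world z) of rod2_mid below 0.075 m))) and value of joint bucket above 1.5 rad), for 0.2 s.
At the end, for the whole second after the job is handed in: Bucket empty, upright within 0.06 rad and still; two or more rods at rest in the tray, any others in their rack places; bar flat and released on the strip, its middle within 70 mm along and 30 mm across of the strip centre; bystanders not shifted over 30 mm (value of joint bucket below 0.06 rad and velocity of joint bucket below 0.05 rad/s and (((x of rod0_mid in the frame of skip between -0.085 and 0.165 m and y of rod0_mid in the frame of skip between -0.086 and 0.086 m and height (world z) of rod0_mid below 0.075 m) and (x of rod1_mid in the frame of skip between -0.085 and 0.165 m and y of rod1_mid in the frame of skip between -0.086 and 0.086 m and height (world z) of rod1_mid below 0.075 m)) or ((x of rod0_mid in the frame of skip between -0.085 and 0.165 m and y of rod0_mid in the frame of skip between -0.086 and 0.086 m and height (world z) of rod0_mid below 0.075 m) and (x of rod2_mid in the frame of skip between -0.085 and 0.165 m and y of rod2_mid in the frame of skip between -0.086 and 0.086 m and height (world z) of rod2_mid below 0.075 m)) or ((x of rod1_mid in the frame of skip between -0.085 and 0.165 m and y of rod1_mid in the frame of skip between -0.086 and 0.086 m and height (world z) of rod1_mid below 0.075 m) and (x of rod2_mid in the frame of skip between -0.085 and 0.165 m and y of rod2_mid in the frame of skip between -0.086 and 0.086 m and height (world z) of rod2_mid below 0.075 m))) and ((x of rod0_mid in the frame of skip between -0.085 and 0.165 m and y of rod0_mid in the frame of skip between -0.086 and 0.086 m and height (world z) of rod0_mid below 0.075 m) or (x of rod0_mid in the frame of rack between -0.03 and 0.03 m and y of rod0_mid in the frame of rack between -0.075 and 0.075 m and z of rod0_mid in the frame of rack between 0.044 and 0.06 m)) and ((x of rod1_mid in the frame of skip between -0.085 and 0.165 m and y of rod1_mid in the frame of skip between -0.086 and 0.086 m and height (world z) of rod1_mid below 0.075 m) or (x of rod1_mid in the frame of rack between -0.03 and 0.03 m and y of rod1_mid in the frame of rack between -0.075 and 0.075 m and z of rod1_mid in the frame of rack between 0.044 and 0.06 m)) and ((x of rod2_mid in the frame of skip between -0.085 and 0.165 m and y of rod2_mid in the frame of skip between -0.086 and 0.086 m and height (world z) of rod2_mid below 0.075 m) or (x of rod2_mid in the frame of rack between -0.03 and 0.03 m and y of rod2_mid in the frame of rack between -0.075 and 0.075 m and z of rod2_mid in the frame of rack between 0.044 and 0.06 m)) and linear speed of each of rod0, rod1, rod2 below 0.05 m/s and x of bar_grip in the frame of mat between -0.07 and 0.07 m and y of bar_grip in the frame of mat between -0.03 and 0.03 m and height (world z) of bar_grip below 0.04 m and angle between bar_grip's own z axis and vertical below 0.2 rad and contact force between each of the arm, the fingers and bar below 0.3 N and linear speed of bar below 0.03 m/s); the robot touches nothing.
It fails at once if the bottle was shifted by more than 30 mm or knocked over (distance of bottle from where it was at the start of the episode above 0.03 m or angle between bottle's own z axis and vertical above 0.5 rad).
It fails at once if the beaker was shifted by more than 30 mm or knocked over (distance of beaker from where it was at the start of the episode above 0.03 m or angle between beaker's own z axis and vertical above 0.5 rad).
It fails at once if the mouse was shifted by more than 30 mm or knocked over (distance of mouse from where it was at the start of the episode above 0.03 m or angle between mouse's own z axis and vertical above 0.5 rad).
It also fails if it takes over 72 s, if anything falls off the work surface, if the arm or the gripper's body presses on something with over 40 N, if the wrist force passes 120 N, or if a joint passes its speed limit or range.

### The arm

A 6-joint arm with a two-finger parallel gripper is mounted at the origin on the work surface. World frame = base frame: x ahead of the robot, y to its left, z up, the work surface at z = 0. Lengths are in m, angles in rad, forces in N, time in s.
With the tool pointing down it reaches from about 0.35 to 0.875 m from the base axis. Payload 15.5 kg.
Tool frame: the origin (TCP) lies midway between the tips of the shut fingers; the grasp point (between the pads) lies 19 mm behind it; z points along the fingers, y is the direction in which the jaws open and shut (so a half turn about z gives the same grasp; the last joint's range is limited). The gripper opens to 85 mm and grips with 20 to 120 N. Pads are 22 mm wide; open, the fingers measure 114 mm over their backs; the gripper's body (76 mm by 85 mm) begins 54 mm behind the grasp point. The pads swing forward as they close: fully open they stand 13 mm farther back than shut.
Start: joints at [1.135, 0.494, 1.345, -0, 1.302, -0.096], TCP at [0.209, 0.589, 0.231] pointing down, gripper open.
Joint ranges: [-2.91, 2.91], [-0.82, 2.16], [0.22, 2.67], [-1.22, 4.37], [0.12, 2.79], [-3.08, 3.08]. Speed limits (rad/s): [1.89, 1.89, 2.57, 3.01, 3.01, 3.01].

### API

Orientations are given as [roll, pitch, yaw] about the fixed x, y, z axes, in that order (R = Rz(yaw) Ry(pitch) Rx(roll)).
In Python, from bench import r gives the robot as it stands.
- The arm moves only by the tool carry_out, never from a script. Its argument "plan" is a list that holds one entry, the list of rows, each a list of 7 numbers: the shift along the tool's x, y, z in mm, then the turn, a rotation vector about the tool's x, y, z in rad, then the opening, from 0 (shut) to 1 (fully open). In form: [[[dx, dy, dz, wx, wy, wz, hand], ...]]. A call has exactly 5 rows; each row is the pose to reach, as a shift and turn from the pose commanded when the call began, along the tool's axes at that moment; what a row does not reach only later rows make up. A row lasts 1/12 s, in which the tool goes at most 41.7 mm and 7.16 degrees, less where a joint would pass 70% of its speed; a pose out of reach is approached as far as the arm can. A call with a gripper value outside its range is refused whole. The fingers move at their own pace and stop on an object; "newtons" is the grip in N (left out, the last holds). Time passes only in rows, so rows that repeat a pose let the fingers close, or fill a call up. It gives the time, the measured TCP pose, the force and the opening at its end, in the units of the state.
- r.get_obs(): the state, without advancing time (a new reading comes with each control period).
- r.capture(name): name is "scene" or "top" or "wrist"; returns a dict with "image" (400x640x3 uint8, red, green, blue), "K" (3x3 intrinsics, pixels), "xyz" and "rotation" of the camera in the world; the wrist camera has in their place "mount" (4x4, takes a point from camera to tool coordinates, whose origin is the TCP and whose axes are the flange's). Camera axes: x right, y down, z forward; pixel columns grow to the right and rows downward; lengths in m; the calibration is good to about 2 mm. The wrist camera is an equidistant fisheye: a pixel r from the principal point sees the ray r / f radians off the axis. A picture is of the moment at which its call begins: read the wrist's pose just before it. There is no depth.
- r.sign_off(): hands the job in, once; it reports no verdict.
Trained networks look in a picture, given as the dict that the camera call returned (one of the last four; its "shot" number tells which), for a name from the list of things; names that differ only in an ending like _2 or _b are one class to them, and where a whole thing is asked for, a point or a joint stands for the part that bears it (a point fixed in the world has none). Each returns a list of dicts, best first, with "score" (0 to 1); they miss things now and then, are a little off and sometimes report something else, mostly with a low value. They report only what shows in the picture. A call takes as long as a camera call. They do not tell look-alikes from the thing itself.
- r.find_in(name, picture): "location" ([column, row] in pixels, amid what is visible of it).
The state is a dict: "t": time; "joint_positions": joint angles; "dq": joint speeds; "tau": joint torques, N m; "position": TCP position; "eef_rot": TCP orientation; "contact_force": force on the tool from outside, world axes, zero at the start; "wrist_torque": the same for the moment, N m; "gripper_width": opening from 0.0 (shut) to 1.0 (fully open).
Only numpy, scipy, OpenCV 4.12 (cv2) and the standard library are available. Lean on these libraries where they do the work, as an engineer would, in place of code of your own. Each camera call takes 0.05 s, during which the arm holds its last target.

## Working session

There is one attempt and no reset: what is moved stays moved. The work goes in short steps, Python scripts to look and compute and a tool call to move; the robot and the scene stay as the last step left them, time stands still between calls to the robot, and variables do not carry over. Pictures are saved under pics/ and viewed, and the job is handed in when it is done.

Besides the shell and the picture viewer there is one more tool, called after "Call:" as name(argument=value, ...) on one line, values as JSON. carry_out: Moves the arm, as the interface text tells. Its arguments: {"type":"object","properties":{"plan":{"type":"array"},"newtons":{"type":"number"}},"required":["plan"]}

```bash
ls; mkdir -p pics; python3 - <<'E'
from bench import r
import cv2,json
print(r.get_obs())
for n in ["scene","top","wrist"]:
    p=r.capture(n); cv2.imwrite(f"pics/{n}0.png",p["image"][:,:,::-1])
    print({k:v for k,v in p.items() if k!="image"})
    names=["bar_grip","rod0_mid","mat","skip","rack","weight"] 
    for m in (["skip","rack","mat","bar_grip","rod0_mid","weight","bottle","beaker","mouse","bucket_mouth"] if n!="wrist" else []):
        print(m,[(d["location"],round(d["score"],2)) for d in r.find_in(m,p)][:5])
print(r.get_obs()["t"])
E
```

```text
pics
{'t': 0.0, 'joint_positions': array([ 1.13451918e+00,  4.94191281e-01,  1.34613343e+00,  3.77129071e-06,
        1.30246549e+00, -9.54914617e-02]), 'dq': array([ 2.71664049e-04, -2.01655624e-05, -1.45718104e-03,  1.40306964e-03,
        9.68665827e-04, -3.97361918e-04]), 'tau': array([-1.53269386e-03, -8.82141852e+01, -3.83882546e+01, -9.01413046e-05,
        9.78586409e-03, -1.62085053e-05]), 'position': array([0.20873466, 0.58874258, 0.23069443]), 'eef_rot': array([-3.14040091e+00, -1.17799855e-04,  2.80080590e+00]), 'contact_force': array([-0.26375026, -0.10074424,  0.31111039]), 'wrist_torque': array([0.02943998, 0.00837954, 0.03979649]), 'gripper_width': 0.9990495402909075}
{'K': array([[469.95042318,   0.        , 324.44759958],
       [  0.        , 469.95042318, 206.93109237],
       [  0.        ,   0.        ,   1.        ]]), 'xyz': array([ 1.05726408, -0.04872502,  0.97609923]), 'rotation': array([-2.50128774,  0.00266899,  1.35196023]), 'shot': 1}
skip [([215.2, 287.3], 0.73)]
rack [([365.7, 257.1], 0.67)]
mat [([303.2, 304.3], 0.75), ([380.5, 230.7], 0.66)]
bar_gri
[... 804 characters left out ...]
 172.8], 0.62)]
bottle [([362.8, 219.7], 0.92)]
beaker [([265.6, 149.9], 0.91)]
mouse [([420.1, 172.3], 0.24), ([271.3, 194.3], 0.23)]
bucket_mouth [([421.4, 173.7], 0.66)]
{'K': array([[309.70691629,   0.        , 321.94614962],
       [  0.        , 309.70691629, 200.45843685],
       [  0.        ,   0.        ,   1.        ]]), 'mount': array([[-3.29583940e-04, -9.57216980e-01, -2.89370947e-01,
         7.32944416e-02],
       [ 9.99999923e-01, -3.76473917e-04,  1.06380104e-04,
         2.79576409e-04],
       [-2.10769456e-04, -2.89370890e-01,  9.57217031e-01,
        -1.41079351e-01],
       [ 0.00000000e+00,  0.00000000e+00,  0.00000000e+00,
         1.00000000e+00]]), 'shot': 3}
1.15
```

View pics/top0.png

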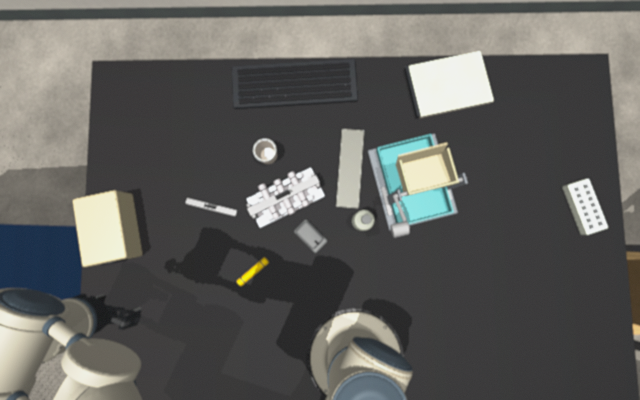

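View pics/scene0.png

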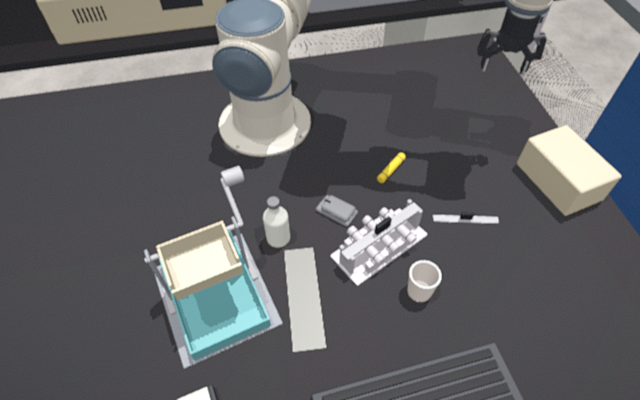

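View pics/wrist0.png

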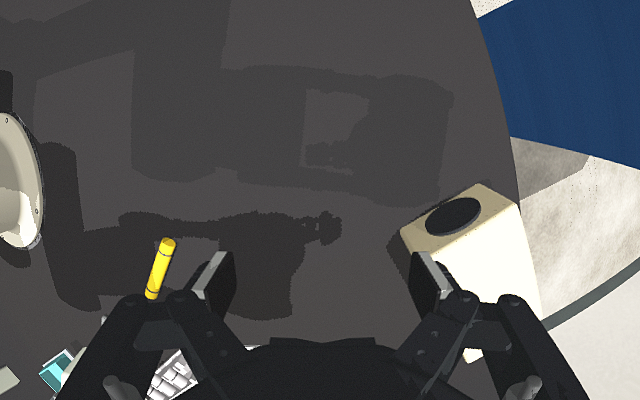

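```bash
python3 - <<'E'
import cv2
a=cv2.imread("pics/top0.png")[120:250,230:480]
cv2.imwrite("pics/top0z.png",cv2.resize(a,None,fx=3.2,fy=3.2,interpolation=cv2.INTER_CUBIC))
a=cv2.imread("pics/scene0.png")[150:370,140:450]
cv2.imwrite("pics/scene0z.png",cv2.resize(a,None,fx=2.5,fy=2.5,interpolation=cv2.INTER_CUBIC))
E
```

```text
(no output)
```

View pics/top0z.png

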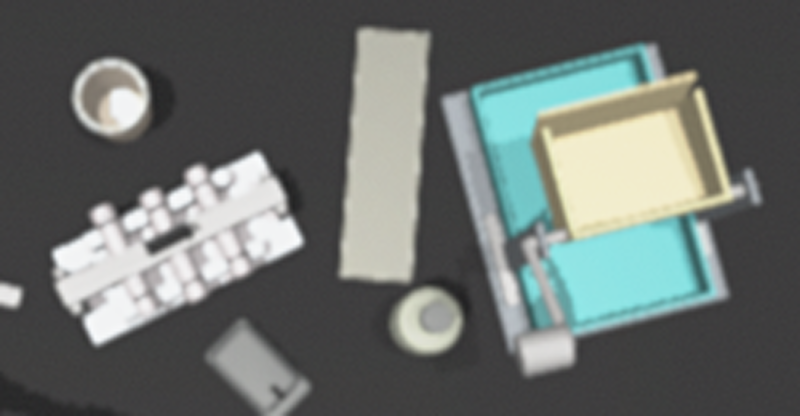

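View pics/scene0z.png

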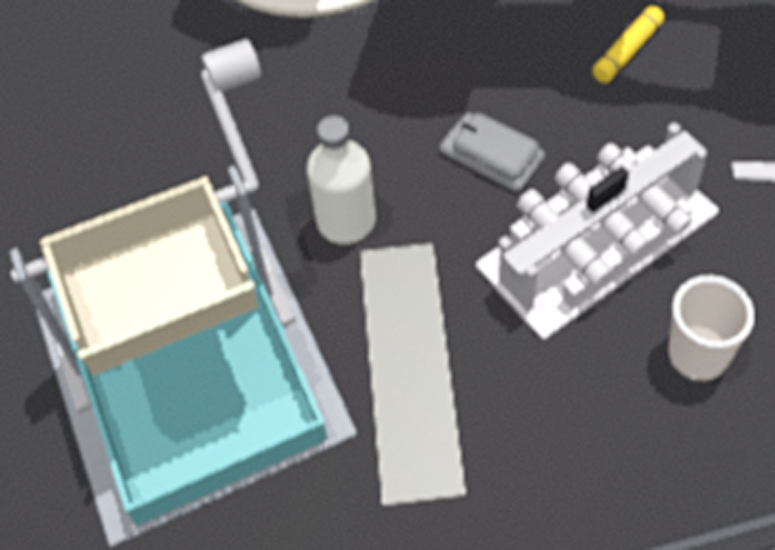

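```bash
cat > h.py <<'E'
import numpy as np
from scipy.spatial.transform import Rotation as R
from scipy.optimize import least_squares
K={'top':np.array([371.36831504,320.55269273,196.85467338]),'scene':np.array([469.95042318,324.44759958,206.93109237])}
X={'top':np.array([0.37719161, 0.0931469 , 1.17108685]),'scene':np.array([ 1.05726408, -0.04872502,  0.97609923])}
Q={'top':R.from_euler('xyz',[-3.04523421,  0.00531673, -1.58356158]),'scene':R.from_euler('xyz',[-2.50128774,  0.00266899,  1.35196023])}
def proj(c,p):
    q=Q[c].inv().apply(np.atleast_2d(p)-X[c]); f,cx,cy=K[c]
    return np.c_[f*q[:,0]/q[:,2]+cx,f*q[:,1]/q[:,2]+cy]
def back(c,uv,z):
    f,cx,cy=K[c]; d=Q[c].apply([(uv[0]-cx)/f,(uv[1]-cy)/f,1]); return X[c]+d*(z-X[c][2])/d[2]
def rz(p,pts):
    pts=np.atleast_2d(pts); c,s=np.cos(p[2]),np.sin(p[2])
    return np.c_[p[0]+c*pts[:,0]-s*pts[:,1],p[1]+s*pts[:,0]+c*pts[:,1],pts[:,2]]
def fit(obs,p0):
    # obs: (cam,uv,modelpoint)
    f=lambda p: np.concatenate([(proj(c,rz(p,m))[0]-uv) for c,uv,m in obs])
    s=least_squares(f,p0,loss='soft_l1',x_scale=[.1,.1,.3]); return s.x,f(s.x).reshape(-1,2)
tz=lambda x,y:('top',np.array([(x+.5)/3.2-.5+230,(y+.5)/3.2-.5+120]))
sz=lambda x,y:('scene',np.array([(x+.5)/2.5-.5+140,(y+.5)/2.5-.5+150]))
def wrist(p,rotv,mount,f,cx,cy,uv):
    pass
E
python3 - <<'E'
from h import *
np.set_printoptions(precision=4,suppress=True)
m=lambda *a:np.array(a)/1e3
sk=[(*tz(443,97),m(170,110,6)),(*tz(655,45),m(170,-110,6)),(*tz(728,297),m(-90,-110,6)),(*sz(113,542),m(170,-110,6)),(*sz(355,435),m(170,110,6)),
 (*tz(548,352),m(-87,122,220)),(*sz(231,64),m(-87,122,220))]
print('skip',fit(sk,[.45,-.1,.26]))
mt=[(*tz(360,28),m(125,35,3)),(*tz(430,33),m(125,-35,3)),(*tz(412,282),m(-125,-35,3)),(*tz(340,277),m(-125,35,3)),
(*sz(361,250),m(-125,35,3)),(*sz(433,243),m(-125,35,3)),(*sz(465,495),m(125,35,3)),(*sz(382,503),m(125,-35,3))]
mt[4]=(*sz(361,250),m(-125,-35,3))
print('mat',fit(mt,[.4,.0,0]))
rk=[(*tz(53,250),m(50,113,8)),(*tz(262,152),m(50,-113,8)),(*tz(303,240),m(-50,-113,8)),(*tz(95,345),m(-50,113,8)),
(*sz(478,265),m(50,-113,8)),(*sz(548,338),m(50,-113,8)),(*tz(170,233),m(0,0,104)),(*sz(608,186),m(0,0,104))]
c=rz(fit(rk[:4]+rk[6:],[.4,.2,.4])[0],m([[50,113,8],[50,-113,8],[-50,-113,8],[-50,113,8]]))
print([ (v-[139.5,149.5])*2.5 for v in proj('scene',c)])
print('rack',fit(rk[:4]+rk[6:],[.4,.2,.4]))
for n,u,z in [('bottle',tz(425,322),0.1),('beaker',tz(111,98),.08),('mouse',tz(258,365),.015)]: print(n,back(*u,z)[:2])
for n,u,z in [('bottle',sz(343,230),0),('bottletop',sz(332,132),0.15),('beaker',sz(712,310),.08),('mouse',sz(492,150),.015)]: print(n,back(*u,z)[:2])
E
```

```text
skip (array([ 0.4969, -0.2002,  0.2366]), array([[-0.6577,  0.5376],
       [-0.432 ,  0.0212],
       [-0.3699, -0.0276],
       [-2.0699,  0.5369],
       [-0.163 , -1.438 ],
       [-1.8283, -0.4484],
       [-0.5607,  0.4089]]))
mat (array([ 0.5822,  0.0046, -0.0963]), array([[-0.5669,  0.1311],
       [-0.7206,  0.314 ],
       [-0.8494, -0.12  ],
       [-0.5089, -0.4   ],
       [-0.3822,  0.3832],
       [-0.3911,  0.125 ],
       [-0.5136, -0.5157],
       [-0.3638,  0.3048]]))Traceback (most recent call last):
  File "<stdin>", line 14, in <module>
  File "h.py", line 8, in proj
    q=Q[c].inv().apply(np.atleast_2d(p)-X[c]); f,cx,cy=K[c]
                       ~~~~~~~~~~~~~~~~^~~~~
ValueError: operands could not be broadcast together with shapes (1,9) (3,)
```

```bash

python3 - <<'E'
from h import *
np.set_printoptions(precision=4,suppress=True)
m=lambda *a:np.array(a)/1e3
rk=[(*tz(53,250),m(50,113,8)),(*tz(262,152),m(50,-113,8)),(*tz(303,240),m(-50,-113,8)),(*tz(95,345),m(-50,113,8)),
(*tz(170,233),m(0,0,104)),(*sz(608,186),m(0,0,104))]
p,e=fit(rk,[.4,.2,.4]);print(p,e)
c=rz(p,np.array([[50,113,8],[50,-113,8],[-50,-113,8],[-50,113,8]])/1e3)
print([ (v-[139.5,149.5])*2.5 for v in proj('scene',c)])
rk+=[(*sz(478,265),m(-50,-113,8)),(*sz(548,338),m(50,-113,8)),(*sz(718,212),m(50,113,8))]
p,e=fit(rk,[.4,.2,.4]);print(p,e)
for n,u,z in [('bottle',tz(425,322),0.1),('beaker',tz(111,98),.08),('mouse',tz(258,365),.015)]: print(n,back(*u,z)[:2])
for n,u,z in [('bottle',sz(343,230),0),('bottletop',sz(332,132),0.15),('beaker',sz(712,310),.08),('mouse',sz(492,150),.015)]: print(n,back(*u,z)[:2])
E
```

```text
[0.4935 0.2083 0.4379] [[ 0.0519 -0.3209]
 [-0.5985 -0.6242]
 [ 0.3525  0.099 ]
 [ 0.2946 -1.3441]
 [-0.6041  0.3787]
 [-0.5083 -1.7686]]
[array([717.7049, 213.0916]), array([541.3211, 339.8301]), array([473.9811, 265.055 ]), array([648.0014, 148.4162])]
[0.4934 0.2097 0.4462] [[-0.3736  0.0393]
 [-1.2725 -0.7913]
 [-0.0917 -0.1857]
 [ 0.1062 -1.0952]
 [-1.0741  0.4197]
 [ 0.0571 -1.9127]
 [-1.1549  0.0374]
 [-1.9045  0.5663]
 [ 0.0393 -0.2352]]
bottle [ 0.4114 -0.0223]
beaker [0.6249 0.2639]
mouse [0.3747 0.1312]
bottle [ 0.4252 -0.0304]
bottletop [ 0.419  -0.0266]
beaker [0.6268 0.2648]
mouse [0.373  0.1322]
```

```bash
cat >> h.py <<'E'
np.set_printoptions(precision=4,suppress=True)
SK=np.array([0.4969,-0.2002,0.2366]); MT=np.array([0.5822,0.0046,-0.0963]); RK=np.array([0.4934,0.209,0.441])
def delta(x,y,z,yaw,o=None):
    "shift mm and turn from measured pose"
    if o is None:
        from bench import r; o=r.get_obs()
    Rm=R.from_euler('xyz',o['eef_rot']); d=Rm.inv().apply(np.array([x,y,z])-o['position'])*1e3
    w=(Rm.inv()*R.from_euler('xyz',[np.pi,0,yaw])).as_rotvec()
    print('t',round(o['t'],2),'pos',o['position'],'yaw',o['eef_rot'],'F',o['contact_force'],'g',round(o['gripper_width'],3))
    print('d',d.round(1),'w',w.round(3))
def snap(name,tag,crop=None,fx=1):
    from bench import r; import cv2
    o=r.get_obs(); p=r.capture(name); im=p['image'][:,:,::-1]; cv2.imwrite(f'pics/{tag}_raw.png',im)
    if crop: im=im[crop[1]:crop[3],crop[0]:crop[2]]
    cv2.imwrite(f'pics/{tag}.png',cv2.resize(im,None,fx=fx,fy=fx,interpolation=cv2.INTER_CUBIC))
    np.savez(f'pics/{tag}.npz',pos=o['position'],rot=o['eef_rot'],mount=p.get('mount',0)); print('t',o['t'],o['position'],o['eef_rot']); return p
MF,MCX,MCY=309.70691629,321.94614962,200.45843685
def wcam(tag):
    d=np.load(f'pics/{tag}.npz'); T=np.eye(4); T[:3,:3]=R.from_euler('xyz',d['rot']).as_matrix(); T[:3,3]=d['pos']; return T@d['mount']
def wback(tag,uv,z):
    T=wcam(tag); u=np.array(uv)-[MCX,MCY]; rr=np.hypot(*u); th=rr/MF; s=np.sin(th)/rr if rr else 0
    d=T[:3,:3]@np.array([u[0]*s,u[1]*s,np.cos(th)]); return T[:3,3]+d*(z-T[2,3])/d[2]
def wproj(tag,p):
    T=wcam(tag); q=(np.atleast_2d(p)-T[:3,3])@T[:3,:3]; h=np.hypot(q[:,0],q[:,1]); th=np.arctan2(h,q[:,2])
    return np.c_[MCX+MF*th*q[:,0]/h,MCY+MF*th*q[:,1]/h]
E
python3 - <<'E'
from h import *
delta(.4935,.209,.26,2.01)
E
```

```text
t 1.15 pos [0.2089 0.5891 0.2313] yaw [-3.1416 -0.      2.8008] F [-0.624   0.5744  1.5808] g 1.0
d [-395.3 -263.1  -28.7] w [-0.     0.     0.791]
```

Call:
carry_out(plan=[[[-395, -263, -29, 0, 0, 0.79, 1], [-395, -263, -29, 0, 0, 0.79, 1], [-395, -263, -29, 0, 0, 0.79, 1], [-395, -263, -29, 0, 0, 0.79, 1], [-395, -263, -29, 0, 0, 0.79, 1]]])

```text
t: 1.57
position: [0.3342, 0.421, 0.2442]
eef_rot: [3.141, 0.0, 2.17]
contact_force: [1.3, 1.0, 0.8]
gripper_width: 0.999
```

```bash
python3 - <<'E'
from h import *
delta(.4935,.209,.26,2.01)
E
```

```text
t 1.57 pos [0.3342 0.421  0.2442] yaw [3.1413 0.     2.1701] F [1.2525 1.0444 0.7575] g 0.999
d [-264.9   11.9  -15.8] w [ 0.   -0.    0.16]
```

Call:
carry_out(plan=[[[-265, 12, -16, 0, 0, 0.16, 1], [-265, 12, -16, 0, 0, 0.16, 1], [-265, 12, -16, 0, 0, 0.16, 1], [-265, 12, -16, 0, 0, 0.16, 1], [-265, 12, -16, 0, 0, 0.16, 1]]])

```text
t: 1.98
position: [0.4603, 0.2552, 0.2569]
eef_rot: [3.141, 0.0, 2.016]
contact_force: [1.5, 0.3, -0.3]
gripper_width: 0.998
```

```bash
python3 - <<'E'
from h import *
snap('wrist','w1')
delta(.4935,.209,.26,2.01)
E
```

```text
t 1.9833 [0.4603 0.2552 0.2569] [3.1411 0.     2.0158]
t 2.03 pos [0.4649 0.2503 0.2573] yaw [3.1395 0.0028 2.0127] F [ 6.1545 -5.8521  1.5335] g 1.002
d [-49.6   8.2  -2.5] w [0.002 0.003 0.003]
```

View pics/w1.png

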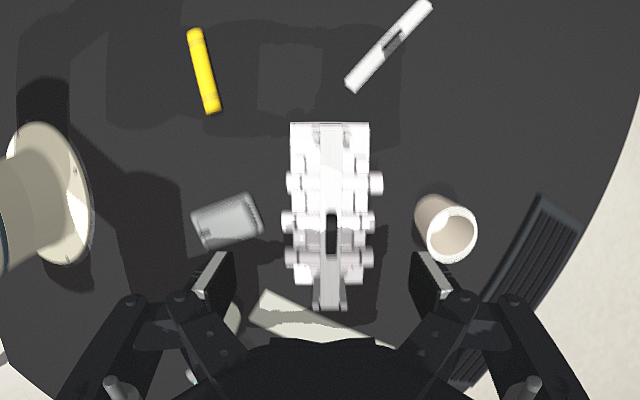

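Call:
carry_out(plan=[[[-45, 8, -2, 0, 0, 0, 1], [-45, 8, -2, 0, 0, 0, 1], [-45, 8, -2, 0, 0, 0, 1], [-45, 8, -2, 0, 0, 0, 1], [-45, 8, -2, 0, 0, 0, 1]]])

```text
t: 2.45
position: [0.4853, 0.2207, 0.2584]
eef_rot: [-3.141, -0.0, 2.016]
contact_force: [0.2, -0.0, -0.0]
gripper_width: 1.0
```

```bash
python3 - <<'E'
from h import *
snap('wrist','w2',(200,60,520,300),2.5)
delta(.4935,.209,.26,2.01)
E
```

```text
t 2.45 [0.4853 0.2207 0.2584] [-3.1413 -0.0003  2.0165]
t 2.5 pos [0.4853 0.2208 0.2585] yaw [-3.1414 -0.0002  2.017 ] F [-0.4073  0.3292  0.3997] g 0.996
d [-14.2   2.3  -1.5] w [-0.    -0.     0.007]
```

View pics/w2.png

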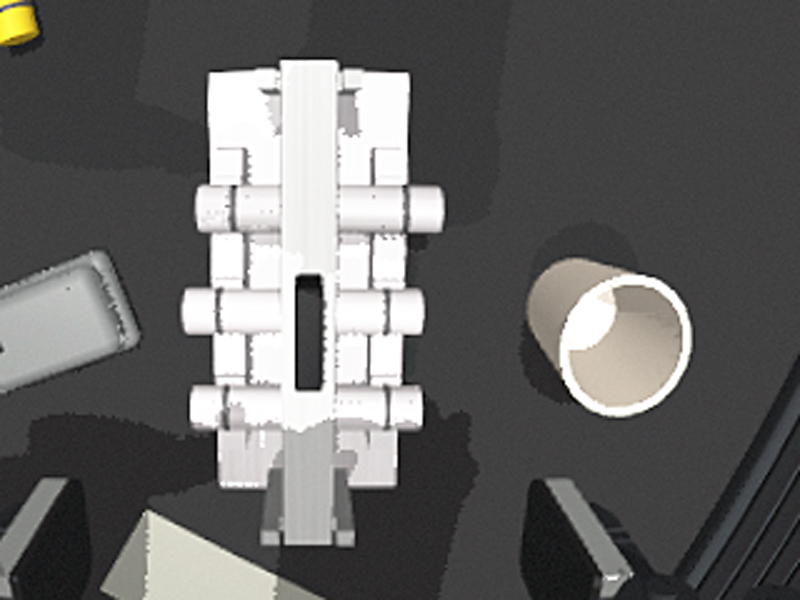

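```bash
cat >>h.py <<'E'
def wfit(tag,obs,p0,crop=(200,60),fx=2.5):
    uv=np.array([[(o[0]+.5)/fx-.5+crop[0],(o[1]+.5)/fx-.5+crop[1]] for o in obs]); M=np.array([o[2:] for o in obs])/1e3
    f=lambda p:(wproj(tag,rz(p,M))-uv).ravel(); s=least_squares(f,p0,x_scale=[.1,.1,.3],loss='soft_l1'); return s.x,f(s.x).reshape(-1,2)
E
python3 - <<'E'
from h import *
base=[(208,73,-50,113,8),(409,73,50,113,8),(219,487,-50,-113,8),(397,485,50,-113,8)]
bar=[(281,61,-12,113,72),(338,61,12,113,72),(284,544,-12,-113,72),(334,544,12,-113,72)]
gr=[(297,275,-6,22,104),(326,275,6,22,104),(322,390,6,-22,104),(296,390,-6,-22,104)]
for o in (base,bar,gr,base+bar+gr): print(*wfit('w2',o,RK))
for u in [(195,208),(444,209),(183,310),(424,311),(190,408),(423,409)]:
    p=wback('w2',(u[0]/2.5+200,u[1]/2.5+60),.055); d=p[:2]-RK[:2]; c,s=np.cos(.441),np.sin(.441); print((c*d[0]+s*d[1])*1e3,(-s*d[0]+c*d[1])*1e3)
E
```

```text
[0.4922 0.2109 0.4456] [[ 0.0419 -0.4418]
 [-0.1343 -0.3885]
 [ 0.3484  0.236 ]
 [-0.2257  0.973 ]]
[0.4923 0.2111 0.4456] [[-0.1729 -0.591 ]
 [ 0.1735 -0.5659]
 [ 0.193   0.9295]
 [-0.1908  0.9052]]
[0.4908 0.2146 0.4257] [[-0.3928  1.2902]
 [ 0.3495  1.5317]
 [ 0.7699 -1.684 ]
 [-0.7002 -1.8997]]
[0.4918 0.2122 0.4454] [[ 0.2243 -1.4929]
 [ 0.0613 -1.4085]
 [ 0.4364 -0.6014]
 [-0.0537  0.1475]
 [-0.109  -1.6945]
 [ 0.2408 -1.6632]
 [ 0.1988  0.1145]
 [-0.1583  0.0936]
 [-0.967   4.055 ]
 [-0.2463  4.0573]
 [ 1.0455  0.6632]
 [-0.3952  0.6681]]
-51.13756197918116 50.36449461667812
60.6660810065455 50.65491010058441
-57.97327738570691 3.2056303420930563
53.281475415183145 3.190975967871719
-56.61586877614944 -45.11340414374395
55.22871740528491 -45.180955609291914
```

```bash
python3 - <<'E'
from h import *
delta(.4922,.211,.077,2.0164)
E
```

```text
t 2.5 pos [0.4853 0.2208 0.2585] yaw [-3.1414 -0.0002  2.017 ] F [-0.4073  0.3292  0.3997] g 0.996
d [-11.9   2.  181.5] w [-0.    -0.     0.001]
```

Call:
carry_out(plan=[[[-12, 2, 40, 0, 0, 0, 1], [-12, 2, 80, 0, 0, 0, 1], [-12, 2, 115, 0, 0, 0, 1], [-12, 2, 145, 0, 0, 0, 0.6], [-12, 2, 160, 0, 0, 0, 0.6]]])

```text
t: 2.92
position: [0.4907, 0.2104, 0.0953]
eef_rot: [-3.138, -0.001, 2.017]
contact_force: [-0.1, -0.2, -0.7]
gripper_width: 0.746
```

```bash
python3 - <<'E'
from h import *
delta(.4922,.211,.077,2.0164)
E
```

```text
t 2.92 pos [0.4907 0.2104 0.0953] yaw [-3.1376 -0.0007  2.0173] F [-0.1469 -0.2064 -0.6918] g 0.746
d [-0.1  1.7 18.3] w [-0.004 -0.001  0.001]
```

Call:
carry_out(plan=[[[0, 1, 20, 0, 0, 0, 0.6], [0, 1, 20, 0, 0, 0, 0.3], [0, 1, 20, 0, 0, 0, 0], [0, 1, 20, 0, 0, 0, 0], [0, 1, 20, 0, 0, 0, 0]]], newtons=60)

```text
t: 3.33
position: [0.4937, 0.2107, 0.0796]
eef_rot: [3.141, 0.0, 2.016]
contact_force: [-2.9, 0.9, -0.8]
gripper_width: 0.127
```

Call:
carry_out(plan=[[[0, 0, 0, 0, 0, 0, 0], [0, 0, 0, 0, 0, 0, 0], [0, 0, 0, 0, 0, 0, 0], [0, 0, -5, 0, 0, 0, 0], [0, 0, -10, 0, 0, 0, 0]]])

```text
t: 3.75
position: [0.494, 0.2103, 0.0892]
eef_rot: [3.141, 0.0, 2.016]
contact_force: [-1.1, -0.8, -3.9]
gripper_width: 0.13
```

```bash
python3 - <<'E'
from h import *
snap('wrist','w3')
delta(.4922,.211,.19,2.0164)
E
```

```text
t 3.75 [0.494  0.2103 0.0892] [3.1413 0.0002 2.0158]
t 3.8 pos [0.4941 0.2104 0.09  ] yaw [3.1409 0.0003 2.0159] F [-4.406  -1.3429 -1.2409] g 0.13
d [   1.4   -1.3 -100. ] w [ 0.001  0.    -0.001]
```

View pics/w3.png

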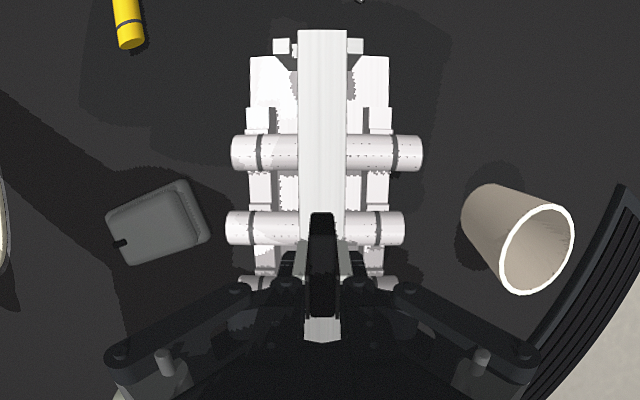

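Call:
carry_out(plan=[[[0, 0, -25, 0, 0, 0, 0], [0, 0, -55, 0, 0, 0, 0], [0, 0, -85, 0, 0, 0, 0], [0, 0, -105, 0, 0, 0, 0], [0, 0, -110, 0, 0, 0, 0]]])

```text
t: 4.22
position: [0.4956, 0.2108, 0.2024]
eef_rot: [3.136, 0.001, 2.016]
contact_force: [1.4, 0.7, -3.3]
gripper_width: 0.131
```

```bash
python3 - <<'E'
from h import *
p=rz(MT,[[.022,0,0]])[0]; print(p); delta(p[0],p[1],.18,3.045)
E
```

```text
[0.6041 0.0025 0.    ]
t 4.22 pos [0.4956 0.2108 0.2024] yaw [3.1355 0.001  2.0157] F [ 1.4362  0.7197 -3.3104] g 0.131
d [-234.7    8.1   22.6] w [ 0.005  0.004 -1.029]
```

Call:
carry_out(plan=[[[-20, 1, 0, 0, 0, -0.08, 0], [-48, 2, 0, 0, 0, -0.19, 0], [-76, 3, 0, 0, 0, -0.31, 0], [-104, 4, 0, 0, 0, -0.43, 0], [-132, 5, 0, 0, 0, -0.55, 0]]])

```text
t: 4.63
position: [0.5554, 0.0921, 0.1978]
eef_rot: [-3.141, -0.0, 2.572]
contact_force: [0.0, -0.4, -2.9]
gripper_width: 0.127
```

```bash
python3 - <<'E'
from h import *
p=rz(MT,[[.022,0,0]])[0]; delta(p[0],p[1],.10,3.045)
E
```

```text
t 4.63 pos [0.5554 0.0921 0.1978] yaw [-3.1412 -0.0004  2.5719] F [ 0.0447 -0.36   -2.9055] g 0.127
d [-89.3 -49.2  97.8] w [-0.    -0.    -0.473]
```

Call:
carry_out(plan=[[[-27, -14, 0, 0, 0, -0.12, 0], [-52, -28, 10, 0, 0, -0.24, 0], [-74, -41, 30, 0, 0, -0.36, 0], [-88, -48, 55, 0, 0, -0.472, 0], [-89, -49, 75, 0, 0, -0.472, 0]]])

```text
t: 5.05
position: [0.6043, 0.001, 0.1215]
eef_rot: [-3.141, 0.001, 3.044]
contact_force: [-1.2, 0.1, -3.6]
gripper_width: 0.128
```

Call:
carry_out(plan=[[[0, 0, 15, 0, 0, 0, 0], [0, 0, 30, 0, 0, 0, 0], [0, 0, 40, 0, 0, 0, 0], [0, 0, 50, 0, 0, 0, 0], [0, 0, 50, 0, 0, 0, 0]]])

```text
t: 5.47
position: [0.6022, 0.0039, 0.0716]
eef_rot: [-3.142, -0.003, 3.038]
contact_force: [-0.4, -1.1, -4.0]
gripper_width: 0.127
```

```bash
python3 - <<'E'
from h import *
snap('scene','s2',(200,150,440,350),3)
p=rz(MT,[[.022,0,0]])[0]; delta(p[0],p[1],.018,3.045)
E
```

```text
t 5.4667 [0.6022 0.0039 0.0716] [-3.1415 -0.0026  3.0379]
t 5.52 pos [0.6027 0.0039 0.0727] yaw [-3.1416 -0.0014  3.0379] F [-0.7577  0.2033 -3.0933] g 0.127
d [-1.6 -1.3 54.7] w [-0.    -0.001 -0.007]
```

View pics/s2.png

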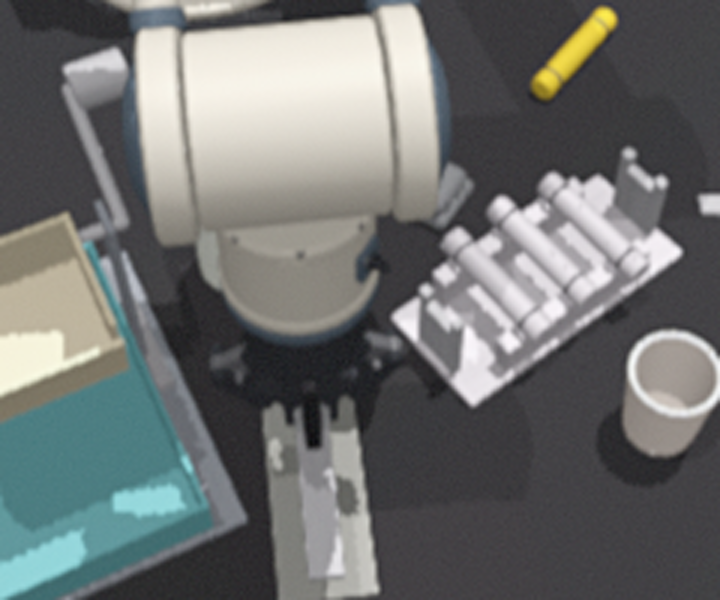

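Call:
carry_out(plan=[[[0, 0, 20, 0, 0, 0, 0], [0, 0, 37, 0, 0, 0, 0], [0, 0, 46, 0, 0, 0, 0], [0, 0, 50, 0, 0, 0, 0], [0, 0, 52, 0, 0, 0, 0]]])

```text
t: 5.93
position: [0.6033, 0.0038, 0.0216]
eef_rot: [-3.142, -0.0, 3.038]
contact_force: [0.3, -0.2, -3.0]
gripper_width: 0.125
```

Call:
carry_out(plan=[[[0, 0, 1, 0, 0, 0, 0], [0, 0, 1, 0, 0, 0, 0.1], [0, 0, 1, 0, 0, 0, 0.3], [0, 0, 1, 0, 0, 0, 0.5], [0, 0, 1, 0, 0, 0, 0.5]]])

```text
t: 6.35
position: [0.6036, 0.0037, 0.0212]
eef_rot: [-3.142, 0.001, 3.038]
contact_force: [0.1, -0.0, 0.3]
gripper_width: 0.497
```

Call:
carry_out(plan=[[[0, 0, -20, 0, 0, 0, 0.5], [0, 0, -55, 0, 0, 0, 0.5], [0, 0, -95, 0, 0, 0, 0.5], [0, 0, -130, 0, 0, 0.0, 0.5], [0, 0, -150, 0, 0, 0, 0.5]]])

```text
t: 6.77
position: [0.6045, 0.0037, 0.175]
eef_rot: [3.142, 0.005, 3.038]
contact_force: [0.5, -0.0, 0.8]
gripper_width: 0.5
```

```bash
sed -i 's/RK=np.array(.*)$/RK=np.array([0.4922,0.211,0.4456])/' h.py; python3 - <<'E'
from h import *
snap('wrist','w4')
p=rz(RK,[[-.001,-.048,0]])[0]; print(p); delta(p[0],p[1],.16,3.587)
E
```

```text
t 6.7667 [0.6045 0.0037 0.175 ] [3.1416 0.0048 3.0379]
[0.512  0.1673 0.    ]
t 6.82 pos [0.6057 0.0036 0.1775] yaw [3.1415 0.0085 3.0379] F [ 1.6624 -0.5027  4.0814] g 0.497
d [110.3 153.1  16.6] w [-0.002  0.008 -0.549]
```

View pics/w4.png

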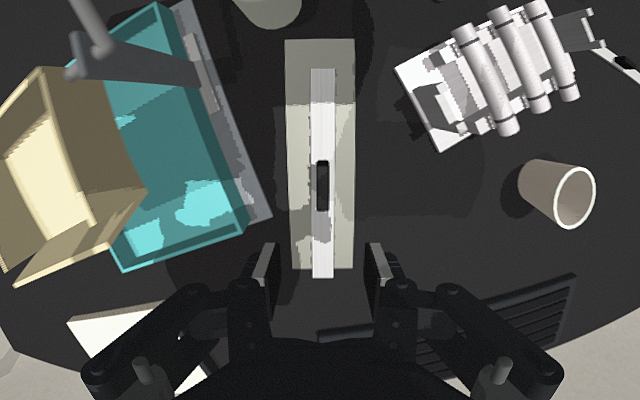

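Call:
carry_out(plan=[[[24, 33, 5, 0, 0, -0.12, 0.38], [56, 78, 10, 0, 0, -0.24, 0.38], [85, 118, 15, 0, 0, -0.36, 0.38], [105, 146, 17, 0, 0, -0.48, 0.38], [111, 153, 17, 0, 0, -0.549, 0.38]]])

```text
t: 7.23
position: [0.506, 0.1701, 0.1532]
eef_rot: [3.141, -0.001, -2.688]
contact_force: [0.5, 0.5, -0.0]
gripper_width: 0.383
```

Call:
carry_out(plan=[[[0, 0, 5, 0, 0, 0, 0.38], [0, 0, 10, 0, 0, 0, 0.38], [0, 0, 10, 0, 0, 0, 0.38], [0, 0, 10, 0, 0, 0, 0.38], [0, 0, 10, 0, 0, 0, 0.38]]])

```text
t: 7.65
position: [0.5093, 0.1666, 0.1436]
eef_rot: [-3.141, 0.0, -2.698]
contact_force: [-0.3, -0.4, -0.2]
gripper_width: 0.382
```

```bash
python3 - <<'E'
from h import *
snap('wrist','w5')
p=rz(RK,[[-.001,-.048,0]])[0]; print(p); delta(p[0],p[1],.037,3.587)
q=wback('w4',(322,186),.04); c,s=np.cos(MT[2]),np.sin(MT[2]); d=q[:2]-MT[:2]; print('bar in mat',c*d[0]+s*d[1],-s*d[0]+c*d[1])
E
```

```text
t 7.65 [0.5093 0.1666 0.1436] [-3.1414  0.0002 -2.6983]
[0.512  0.1673 0.    ]
t 7.7 pos [0.5092 0.1667 0.1436] yaw [-3.1415  0.0003 -2.6982] F [-0.3936 -0.6515  0.0409] g 0.382
d [ -2.7  -0.6 106.6] w [-0.     0.    -0.002]
bar in mat 0.019208945198821034 0.001543720455660925
```

View pics/w5.png

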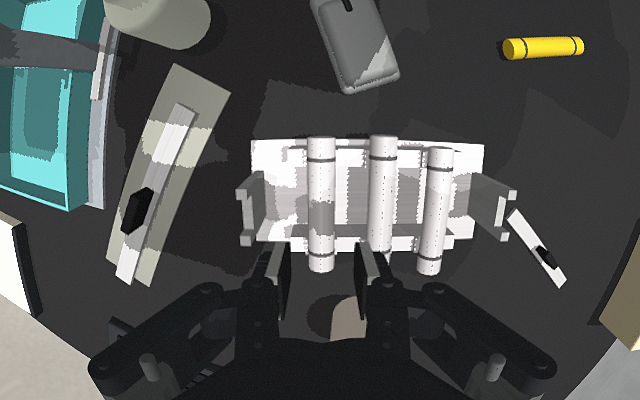

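```bash
python3 - <<'E'
from h import *
c,s=np.cos(RK[2]),np.sin(RK[2])
for u in [(321,137),(321,271),(384,135),(379,258),(440,148),(428,274)]:
    d=wback('w5',u,.054)[:2]-RK[:2]; print(c*d[0]+s*d[1],-s*d[0]+c*d[1])
E
```

```text
-0.05637485837781848 -0.04806273672358523
0.05557686499909566 -0.04846248649664823
-0.058413764201037804 -0.0007422768167755674
0.04372818110648465 0.0005616997397416071
-0.049875821136091375 0.045121327741392145
0.06177064988435697 0.047162567433206
```

Call:
carry_out(plan=[[[-3, -1, 25, 0, 0, 0, 0.38], [-3, -1, 55, 0, 0, 0, 0.38], [-3, -1, 82, 0, 0, 0, 0.38], [-3, -1, 98, 0, 0, 0, 0.38], [-3, -1, 107, 0, 0, 0, 0.38]]])

```text
t: 8.12
position: [0.5113, 0.1671, 0.0347]
eef_rot: [3.141, -0.002, -2.698]
contact_force: [0.4, 0.4, 0.8]
gripper_width: 0.378
```

Call:
carry_out(plan=[[[0, 0, 0, 0, 0, 0, 0.38], [0, 0, 0, 0, 0, 0, 0.1], [0, 0, 0, 0, 0, 0, 0], [0, 0, 0, 0, 0, 0, 0], [0, 0, 0, 0, 0, 0, 0]]], newtons=60)

```text
t: 8.53
position: [0.5124, 0.168, 0.0375]
eef_rot: [-3.141, 0.002, -2.696]
contact_force: [1.0, -0.2, 0.9]
gripper_width: 0.232
```

```bash
python3 - <<'E'
from h import *
delta(.512,.1673,.037,3.587)
E
```

```text
t 8.53 pos [0.5124 0.168  0.0375] yaw [-3.1412  0.0016 -2.6965] F [ 0.9863 -0.2181  0.9465] g 0.232
d [ 0.6 -0.4  0.5] w [-0.     0.002 -0.   ]
```

Call:
carry_out(plan=[[[0, 0, -20, 0, 0, 0, 0], [0, 0, -55, 0, 0, 0, 0], [0, 0, -95, 0, 0, 0, 0], [0, 0, -136, 0, 0, 0, 0], [0, 0, -175, 0, 0, 0, 0]]])

```text
t: 8.95
position: [0.5114, 0.1678, 0.2143]
eef_rot: [-3.141, 0.001, -2.696]
contact_force: [1.6, 1.1, -1.7]
gripper_width: 0.231
```

```bash
python3 - <<'E'
from h import *
p=rz(SK,[[.045,0,0]])[0];print(p); delta(p[0],p[1],.25,1.807)
E
```

```text
[ 0.5406 -0.1897  0.    ]
t 8.95 pos [0.5114 0.1678 0.2143] yaw [-3.1414  0.0008 -2.6963] F [ 1.6194  1.1444 -1.716 ] g 0.231
d [ 127.5 -335.2  -35.8] w [0.001 0.001 1.78 ]
```

Call:
carry_out(plan=[[[7, -18, -10, 0, 0, 0.12, 0], [17, -44, -20, 0, 0, 0.24, 0], [28, -74, -30, 0, 0, 0.36, 0], [40, -104, -36, 0, 0, 0.48, 0], [51, -134, -40, 0, 0, 0.6, 0]]])

```text
t: 9.37
position: [0.5234, 0.0237, 0.253]
eef_rot: [3.141, 0.002, 2.981]
contact_force: [0.9, 1.0, -1.0]
gripper_width: 0.238
```

```bash
python3 - <<'E'
from h import *
delta(.5406,-.1897,.25,1.807)
E
```

```text
t 9.37 pos [0.5234 0.0237 0.253 ] yaw [3.1414 0.0019 2.9815] F [ 0.8941  1.0383 -0.9779] g 0.238
d [ -51.  -207.9    3.1] w [0.001 0.002 1.174]
```

Call:
carry_out(plan=[[[-7, -29, 0, 0, 0, 0.12, 0], [-14, -58, 0, 0, 0, 0.24, 0], [-20, -82, 0, 0, 0, 0.36, 0], [-25, -102, 0, 0, 0, 0.48, 0], [-30, -122, 0, 0, 0, 0.6, 0]]])

```text
t: 9.78
position: [0.5341, -0.1015, 0.2521]
eef_rot: [3.141, 0.001, 2.38]
contact_force: [0.9, 0.5, -0.8]
gripper_width: 0.232
```

```bash
python3 - <<'E'
from h import *
delta(.5406,-.1897,.25,1.807)
E
```

```text
t 9.78 pos [ 0.5341 -0.1015  0.2521] yaw [3.1413 0.0007 2.3803] F [ 0.9181  0.5168 -0.7982] g 0.232
d [-65.5 -59.3   2.1] w [0.    0.001 0.573]
```

Call:
carry_out(plan=[[[-16, -15, 0, 0, 0, 0.12, 0], [-31, -29, 0, 0, 0, 0.24, 0], [-46, -42, 0, 0, 0, 0.36, 0], [-58, -53, 0, 0, 0, 0.48, 0], [-65, -59, 0, 0, 0, 0.573, 0]]])

```text
t: 10.2
position: [0.5411, -0.1894, 0.2521]
eef_rot: [3.141, 0.001, 1.806]
contact_force: [-0.3, 0.8, -1.2]
gripper_width: 0.236
```

Call:
carry_out(plan=[[[0, 0, 0, 0, 0, 0, 0], [0, 0, 0, 0, 0, 0, 0], [0, 0, 0, 0, 0, 0, 0], [0, 0, 0, 0, 0, 0, 0], [0, 0, 0, 0, 0, 0, 0]]])

```text
t: 10.62
position: [0.5412, -0.187, 0.2517]
eef_rot: [3.141, -0.0, 1.816]
contact_force: [-0.6, 0.0, -0.2]
gripper_width: 0.237
```

```bash
python3 - <<'E'
from h import *
snap('wrist','w6')
delta(.5406,-.1897,.15,1.807)
E
```

```text
t 10.6167 [ 0.5412 -0.187   0.2517] [ 3.1415 -0.      1.8161]
t 10.67 pos [ 0.5412 -0.1871  0.2517] yaw [ 3.1415 -0.      1.8156] F [-0.0161  0.5275 -0.5056] g 0.234
d [ -2.4  -1.2 101.7] w [ 0.    -0.     0.009]
```

View pics/w6.png

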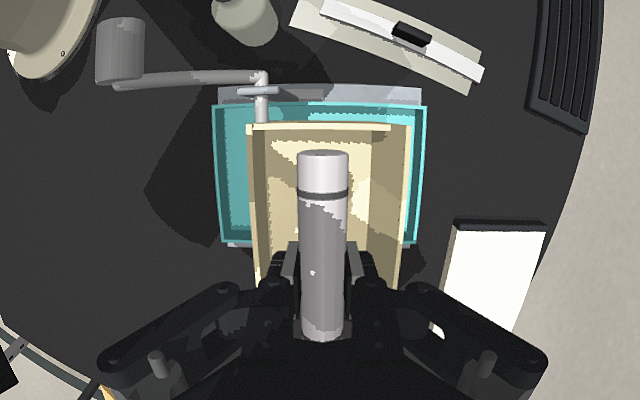

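```bash
python3 - <<'E'
from h import *
import cv2
a=cv2.imread('pics/w6_raw.png')[60:300,190:450]; cv2.imwrite('pics/w6z.png',cv2.resize(a,None,fx=2.5,fy=2.5,interpolation=2))
c,s=np.cos(SK[2]),np.sin(SK[2])
for u,z in [((247,126),.192),((391,127),.192),((411,125),.192),((253,285),.192),((399,285),.192),((212,107),.043),((426,106),.043),((218,241),.043),((419,243),.043),((120,50),.22)]:
    d=wback('w6',u,z)[:2]-SK[:2]; print(u,c*d[0]+s*d[1],-s*d[0]+c*d[1])
M=np.array([[-2,64,192],[92,64,192],[92,-64,192],[-2,-64,192],[-2,64,148],[92,64,136]])/1e3
print(wproj('w6',rz(SK,M)))
E
```

```text
(247, 126) -0.003030125741323709 0.06605103011337649
(391, 127) 0.0912144401648587 0.06602460338343197
(411, 125) 0.10486268426683787 0.06802012573279398
(253, 285) -0.006219269050081926 -0.05315507298069187
(399, 285) 0.10692668256454384 -0.052624979510673915
(212, 107) -0.08130150502213879 0.08266688389797601
(426, 106) 0.16619287522703607 0.08541275138907138
(218, 241) -0.08617173298818927 -0.08494270529380747
(419, 243) 0.17210906066946133 -0.08546919288660945
(120, 50) -0.08283622747254782 0.12282467518978324
[[248.5873 129.0495]
 [392.0423 130.1077]
 [378.9486 297.6443]
 [259.4956 296.7015]
 [261.2655 125.4412]
 [377.1389 125.5229]]
```

View pics/w6z.png

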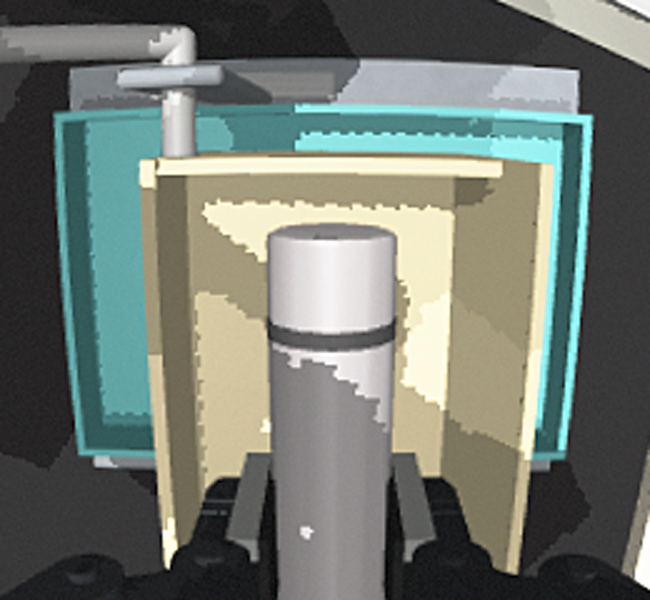

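Call:
carry_out(plan=[[[-2, -1, 25, 0, 0, 0.009, 0], [-2, -1, 50, 0, 0, 0.009, 0], [-2, -1, 75, 0, 0, 0.009, 0], [-2, -1, 90, 0, 0, 0.009, 0], [-2, -1, 98, 0, 0, 0.009, 0]]])

```text
t: 11.08
position: [0.5398, -0.1891, 0.1516]
eef_rot: [-3.139, -0.002, 1.806]
contact_force: [-0.2, 1.5, -1.8]
gripper_width: 0.234
```

Call:
carry_out(plan=[[[0, 0, 0, 0, 0, 0, 0], [0, 0, 0, 0, 0, 0, 0], [0, 0, 2, 0, 0, 0, 0.3], [0, 0, 2, 0, 0, 0, 0.37], [0, 0, 2, 0, 0, 0, 0.37]]])

```text
t: 11.5
position: [0.5412, -0.1901, 0.1524]
eef_rot: [3.14, 0.001, 1.805]
contact_force: [0.3, 0.5, 1.1]
gripper_width: 0.372
```

Call:
carry_out(plan=[[[0, 0, -5, 0, 0, 0, 0.37], [0, 0, -30, 0, 0, 0, 0.37], [0, 0, -60, 0, 0, 0, 0.37], [0, 0, -85, 0, 0, 0, 0.37], [0, 0, -95, 0, 0, 0, 0.37]]])

```text
t: 11.92
position: [0.5419, -0.1905, 0.2507]
eef_rot: [3.138, 0.003, 1.805]
contact_force: [1.0, 0.0, 1.1]
gripper_width: 0.372
```

```bash
python3 - <<'E'
from h import *
snap('wrist','w7')
p=rz(RK,[[-.005,0,0]])[0]; print(p)
delta(p[0],p[1],.22,.4456)
E
```

```text
t 11.9167 [ 0.5419 -0.1905  0.2507] [3.1376 0.0032 1.8048]
[0.4877 0.2088 0.    ]
t 11.97 pos [ 0.5422 -0.1906  0.2511] yaw [3.1368 0.0038 1.8048] F [ 0.8326 -0.3269  1.9883] g 0.364
d [401.3  39.5  29.8] w [ 0.007 -0.     1.359]
```

View pics/w7.png

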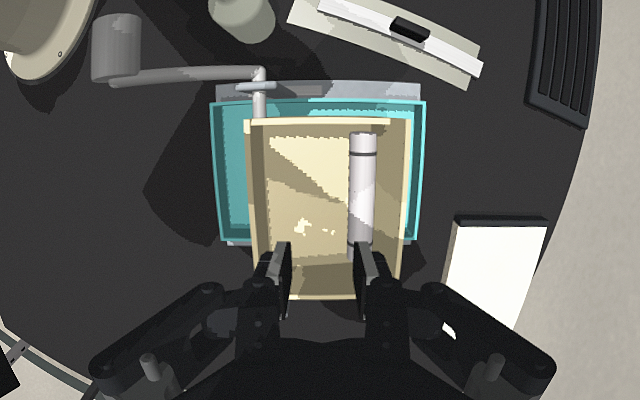

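Call:
carry_out(plan=[[[20, 2, 0, 0, 0, 0.12, 0.38], [56, 6, 2, 0, 0, 0.24, 0.38], [94, 10, 5, 0, 0, 0.36, 0.38], [134, 13, 8, 0, 0, 0.48, 0.38], [172, 17, 10, 0, 0, 0.6, 0.38]]])

```text
t: 12.38
position: [0.5175, -0.0239, 0.2363]
eef_rot: [-3.141, 0.0, 1.224]
contact_force: [0.6, 0.2, -0.5]
gripper_width: 0.379
```

```bash
python3 - <<'E'
from h import *
p=rz(RK,[[-.003,0,0]])[0]; print(p)
delta(p[0],p[1],.20,.4456)
E
```

```text
[0.4895 0.2097 0.    ]
t 12.38 pos [ 0.5175 -0.0239  0.2363] yaw [-3.1409  0.0001  1.2242] F [ 0.5837  0.1532 -0.4772] g 0.379
d [ 210.2 -105.6   36.4] w [-0.001  0.     0.779]
```

Call:
carry_out(plan=[[[34, -17, 6, 0, 0, 0.12, 0.38], [68, -34, 12, 0, 0, 0.24, 0.38], [102, -51, 18, 0, 0, 0.36, 0.38], [134, -67, 24, 0, 0, 0.48, 0.38], [162, -81, 30, 0, 0, 0.6, 0.38]]])

```text
t: 12.8
position: [0.4964, 0.1504, 0.2075]
eef_rot: [-3.142, 0.0, 0.687]
contact_force: [1.0, -0.4, 0.7]
gripper_width: 0.381
```

```bash
python3 - <<'E'
from h import *
p=rz(RK,[[-.003,0,0]])[0]
delta(p[0],p[1],.145,.4456)
E
```

```text
t 12.8 pos [0.4964 0.1504 0.2075] yaw [-3.1415  0.0002  0.6867] F [ 1.0002 -0.406   0.7493] g 0.381
d [ 32.3 -50.3  62.5] w [-0.     0.     0.241]
```

Call:
carry_out(plan=[[[13, -20, 15, 0, 0, 0.1, 0.38], [24, -37, 35, 0, 0, 0.18, 0.38], [31, -48, 52, 0, 0, 0.23, 0.38], [32, -50, 60, 0, 0, 0.23, 0.38], [32, -50, 60, 0, 0, 0.23, 0.38]]])

```text
t: 13.22
position: [0.4885, 0.2078, 0.1461]
eef_rot: [-3.141, 0.003, 0.465]
contact_force: [-1.1, -0.2, -0.1]
gripper_width: 0.381
```

```bash
python3 - <<'E'
from h import *
p=rz(RK,[[-.003,0,0]])[0]
snap('wrist','w8')
delta(p[0],p[1],.037,.4456)
E
```

```text
t 13.2167 [0.4885 0.2078 0.1461] [-3.141   0.0034  0.4647]
t 13.27 pos [0.4893 0.2074 0.1473] yaw [-3.1414  0.0019  0.4644] F [ 0.5073  0.0293 -0.9411] g 0.378
d [  1.4  -2.  110.3] w [-0.     0.002  0.019]
```

View pics/w8.png

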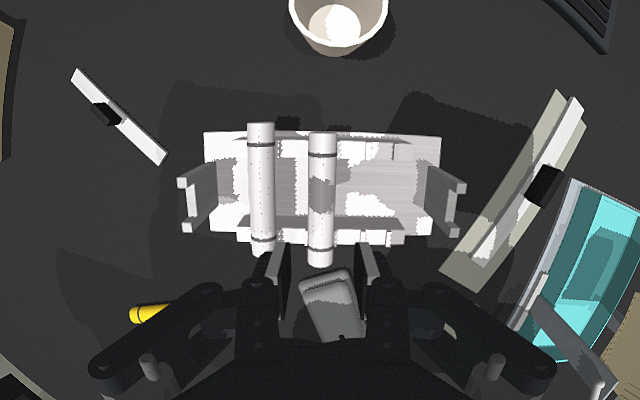

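Call:
carry_out(plan=[[[1, -2, 15, 0, 0, 0.019, 0.38], [1, -2, 45, 0, 0, 0.019, 0.38], [1, -2, 78, 0, 0, 0.019, 0.38], [1, -2, 100, 0, 0, 0.019, 0.38], [1, -2, 109, 0, 0, 0.019, 0.38]]])

```text
t: 13.68
position: [0.4895, 0.2086, 0.0373]
eef_rot: [-3.141, 0.002, 0.443]
contact_force: [-0.6, -0.5, -0.1]
gripper_width: 0.378
```

Call:
carry_out(plan=[[[0, 0, 1, 0, 0, 0, 0.38], [0, 0, 1, 0, 0, 0, 0.1], [0, 0, 1, 0, 0, 0, 0], [0, 0, 1, 0, 0, 0, 0], [0, 0, 1, 0, 0, 0, 0]]])

```text
t: 14.1
position: [0.4906, 0.2101, 0.0391]
eef_rot: [3.141, -0.002, 0.443]
contact_force: [0.4, 0.3, -1.6]
gripper_width: 0.23
```

Call:
carry_out(plan=[[[0, 0, -20, 0, 0, 0, 0], [0, 0, -55, 0, 0, 0, 0], [0, 0, -95, 0, 0, 0, 0], [0, 0, -136, 0, 0, 0, 0], [0, 0, -175, 0, 0, 0, 0]]])

```text
t: 14.52
position: [0.4895, 0.2098, 0.2158]
eef_rot: [3.141, -0.001, 0.443]
contact_force: [0.8, -0.4, -1.8]
gripper_width: 0.232
```

```bash
python3 - <<'E'
from h import *
p=rz(SK,[[.034,0,0]])[0]; print(p)
delta(p[0],p[1],.25,1.807)
E
```

```text
[ 0.53   -0.1922  0.    ]
t 14.52 pos [0.4895 0.2098 0.2158] yaw [ 3.1415 -0.0009  0.4432] F [ 0.8466 -0.4099 -1.8307] g 0.232
d [-135.9  380.6  -34.2] w [ 0.001 -0.001 -1.364]
```

Call:
carry_out(plan=[[[-7, 19, -10, 0, 0, -0.12, 0], [-18, 52, -20, 0, 0, -0.24, 0], [-31, 88, -30, 0, 0, -0.36, 0], [-44, 124, -36, 0, 0, -0.48, 0], [-57, 160, -40, 0, 0, -0.6, 0]]])

```text
t: 14.93
position: [0.5061, 0.0513, 0.2531]
eef_rot: [3.14, -0.001, 1.003]
contact_force: [0.7, -0.1, -1.7]
gripper_width: 0.233
```

```bash
python3 - <<'E'
from h import *
delta(.53,-.1922,.25,1.807)
E
```

```text
t 14.93 pos [0.5061 0.0513 0.2531] yaw [ 3.1398 -0.001   1.0029] F [ 0.7274 -0.1265 -1.6787] g 0.233
d [-192.5  151.1    3.2] w [ 0.002 -0.    -0.804]
```

Call:
carry_out(plan=[[[-31, 24, 3, 0, 0, -0.12, 0], [-62, 48, 3, 0, 0, -0.24, 0], [-93, 73, 3, 0, 0, -0.36, 0], [-122, 96, 3, 0, 0, -0.48, 0], [-148, 116, 3, 0, 0, -0.6, 0]]])

```text
t: 15.35
position: [0.5224, -0.1284, 0.2494]
eef_rot: [3.141, 0.0, 1.545]
contact_force: [1.5, 0.5, -2.0]
gripper_width: 0.237
```

```bash
python3 - <<'E'
from h import *
delta(.53,-.1922,.25,1.807)
E
```

```text
t 15.35 pos [ 0.5224 -0.1284  0.2494] yaw [3.1407 0.0003 1.5452] F [ 1.5095  0.4655 -1.996 ] g 0.237
d [-63.6   9.2  -0.6] w [ 0.001  0.    -0.262]
```

Call:
carry_out(plan=[[[-25, 4, 0, 0, 0, -0.1, 0], [-45, 7, 0, 0, 0, -0.18, 0], [-58, 8, 0, 0, 0, -0.24, 0], [-62, 9, 0, 0, 0, -0.25, 0], [-62, 9, 0, 0, 0, -0.25, 0]]])

```text
t: 15.77
position: [0.5297, -0.1895, 0.2489]
eef_rot: [3.141, 0.0, 1.787]
contact_force: [0.3, -0.3, -1.1]
gripper_width: 0.228
```

```bash
python3 - <<'E'
from h import *
snap('wrist','w9')
delta(.53,-.1922,.165,1.807)
E
```

```text
t 15.7667 [ 0.5297 -0.1895  0.2489] [3.1413 0.0003 1.7873]
t 15.82 pos [ 0.5296 -0.1886  0.2489] yaw [ 3.1414 -0.0001  1.787 ] F [-1.1887  0.7926 -1.4493] g 0.233
d [-3.6 -0.4 83.9] w [ 0.   -0.   -0.02]
```

View pics/w9.png

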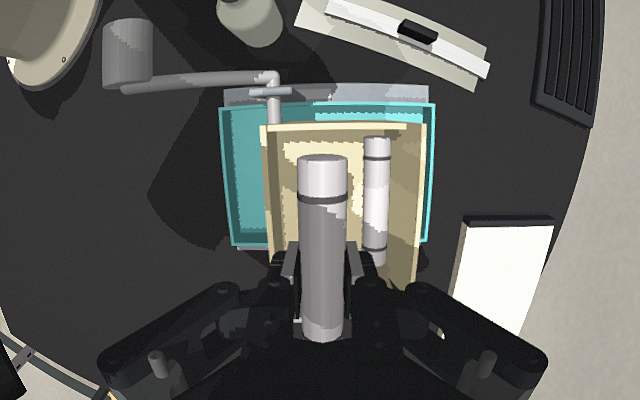

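Call:
carry_out(plan=[[[-3, 0, 20, 0, 0, -0.02, 0], [-3, 0, 45, 0, 0, -0.02, 0], [-3, 0, 70, 0, 0, -0.02, 0], [-3, 0, 85, 0, 0, -0.02, 0], [-3, 0, 91, 0, 0, -0.02, 0]]])

```text
t: 16.23
position: [0.5293, -0.19, 0.1557]
eef_rot: [-3.139, -0.002, 1.809]
contact_force: [0.3, 0.4, -1.4]
gripper_width: 0.231
```

Call:
carry_out(plan=[[[0, 0, 0, 0, 0, 0, 0], [0, 0, 0, 0, 0, 0, 0.3], [0, 0, 0, 0, 0, 0, 0.36], [0, 0, 0, 0, 0, 0, 0.36], [0, 0, -25, 0, 0, 0, 0.36]]])

```text
t: 16.65
position: [0.5289, -0.1911, 0.1804]
eef_rot: [-3.138, -0.003, 1.809]
contact_force: [-1.7, -0.4, -1.7]
gripper_width: 0.366
```

Call:
carry_out(plan=[[[0, 0, -40, 0, 0, 0, 0.36], [0, 0, -80, 0, 0, 0, 0.36], [0, 0, -120, 0, 0, 0, 0.36], [0, 0, -140, 0, 0, 0, 0.36], [0, 0, -145, 0, 0, 0, 0.36]]])

```text
t: 17.07
position: [0.5318, -0.1925, 0.333]
eef_rot: [3.135, 0.005, 1.809]
contact_force: [-0.3, -0.3, -0.6]
gripper_width: 0.358
```

```bash
python3 - <<'E'
from h import *
snap('wrist','w10')
delta(.53,-.1922,.30,1.807)
E
```

```text
t 17.0667 [ 0.5318 -0.1925  0.333 ] [3.1353 0.0052 1.8093]
t 17.12 pos [ 0.5314 -0.1923  0.3315] yaw [3.1367 0.004  1.8093] F [0.2272 0.009  0.4811] g 0.363
d [ 0.6 -1.5 31.5] w [0.005 0.004 0.002]
```

View pics/w10.png

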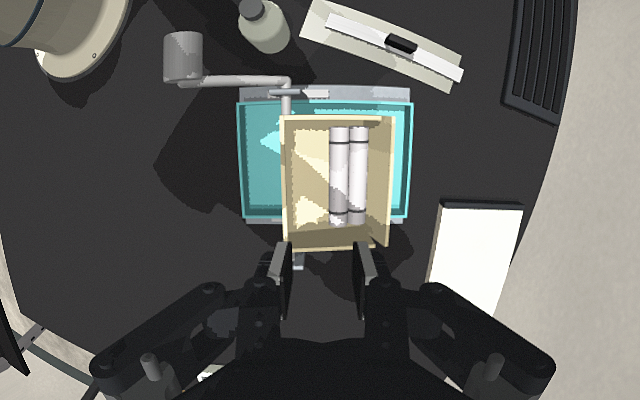

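Call:
carry_out(plan=[[[0, 0, 0, 0, 0, 0, 0.36], [0, 0, 0, 0, 0, 0, 0.36], [0, 0, 0, 0, 0, 0, 0.36], [0, 0, 0, 0, 0, 0, 0.36], [0, 0, 0, 0, 0, 0, 0.36]]])

```text
t: 17.53
position: [0.5302, -0.1917, 0.3267]
eef_rot: [-3.14, -0.001, 1.809]
contact_force: [0.6, 1.4, -0.8]
gripper_width: 0.357
```

Call:
carry_out(plan=[[[0, 0, 0, 0, 0, 0, 0.36], [0, 0, 0, 0, 0, 0, 0.36], [0, 0, 0, 0, 0, 0, 0.36], [0, 0, 0, 0, 0, 0, 0.36], [0, 0, 0, 0, 0, 0, 0.36]]])

```text
t: 17.95
position: [0.5304, -0.1919, 0.3276]
eef_rot: [3.142, 0.0, 1.81]
contact_force: [0.3, -0.1, 0.1]
gripper_width: 0.361
```

```bash
python3 - <<'E'
from h import *
import cv2
snap('wrist','w11')
a=cv2.imread('pics/w10_raw.png');b=cv2.imread('pics/w11_raw.png')
cv2.imwrite('pics/w11c.png',np.hstack([a[20:270,150:430],b[20:270,150:430]]))
E
```

```text
t 17.95 [ 0.5304 -0.1919  0.3276] [3.1416 0.     1.8095]
```

View pics/w11c.png

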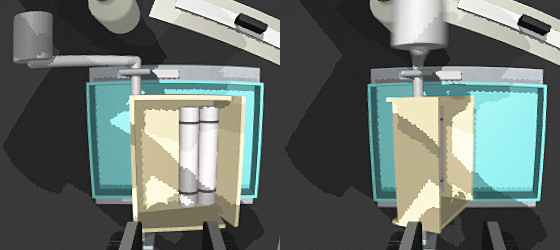

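Call:
carry_out(plan=[[[0, 0, 0, 0, 0, 0, 0.36], [0, 0, 0, 0, 0, 0, 0.36], [0, 0, 0, 0, 0, 0, 0.2], [0, 0, 0, 0, 0, 0, 0], [0, 0, 0, 0, 0, 0, 0]]])

```text
t: 18.42
position: [0.5304, -0.1919, 0.3276]
eef_rot: [3.142, 0.0, 1.81]
contact_force: [0.8, 0.1, -0.4]
gripper_width: 0.002
```

Call:
carry_out(plan=[[[0, 0, 0, 0, 0, 0, 0], [0, 0, 0, 0, 0, 0, 0], [0, 0, 0, 0, 0, 0, 0], [0, 0, 0, 0, 0, 0, 0], [0, 0, 0, 0, 0, 0, 0]]])

```text
t: 18.83
position: [0.5304, -0.1918, 0.3276]
eef_rot: [-3.142, -0.0, 1.81]
contact_force: [0.3, 0.1, 0.4]
gripper_width: -0.001
```

```bash
python3 - <<'E'
from h import *
import cv2
snap('wrist','w12');
from bench import r
snap('scene','s3',(130,120,330,330),3)
p=rz(SK,[[.110,.125,0]])[0]; print(p)
delta(p[0],p[1],.33,1.807)
E
```

```text
t 18.8333 [ 0.5304 -0.1918  0.3276] [-3.1416 -0.      1.8095]
t 18.8833 [ 0.5304 -0.1918  0.3276] [3.1415 0.     1.8095]
[ 0.5745 -0.0529  0.    ]
t 18.93 pos [ 0.5304 -0.1918  0.3276] yaw [ 3.1416 -0.      1.8095] F [-0.1234  0.0944  0.4521] g 0.003
d [124.6  75.7  -2.4] w [ 0.    -0.     0.002]
```

View pics/w12.png

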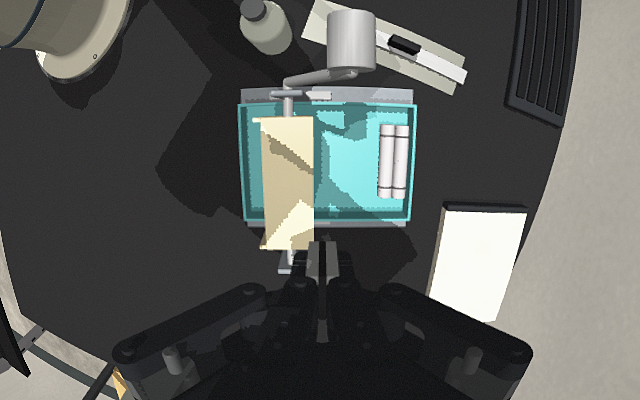

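View pics/s3.png

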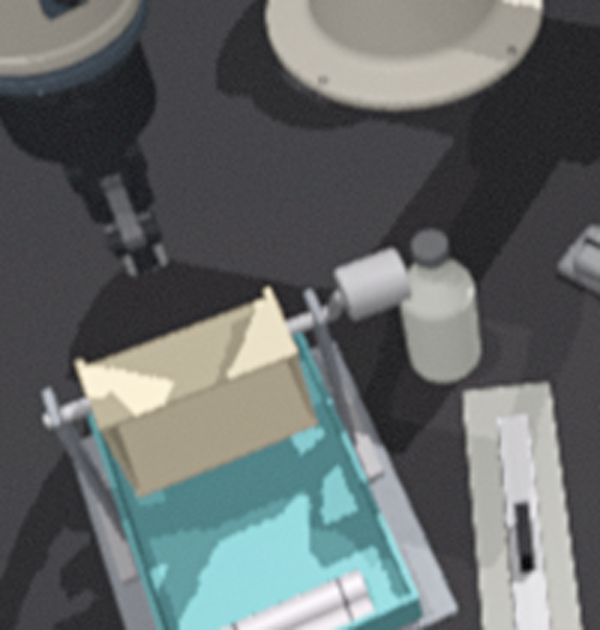

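Call:
carry_out(plan=[[[25, 15, -3, 0, 0, 0, 0], [60, 36, -3, 0, 0, 0, 0], [95, 57, -3, 0, 0, 0, 0], [118, 71, -3, 0, 0, 0, 0], [125, 76, -3, 0, 0, 0, 0]]])

```text
t: 19.35
position: [0.5754, -0.0488, 0.3306]
eef_rot: [3.141, -0.001, 1.812]
contact_force: [-0.5, 0.7, 0.4]
gripper_width: 0.003
```

Call:
carry_out(plan=[[[0, 0, 10, 0, 0, 0, 0], [0, 0, 30, 0, 0, 0, 0], [0, 0, 55, 0, 0, 0, 0], [0, 0, 75, 0, 0, 0, 0], [0, 0, 83, 0, 0, 0, 0]]])

```text
t: 19.77
position: [0.573, -0.0534, 0.2444]
eef_rot: [-3.138, -0.001, 1.809]
contact_force: [-0.6, -0.1, -0.5]
gripper_width: 0.004
```

```bash
python3 - <<'E'
from h import *
print(wproj('w12',rz(SK,[[.053,.122,.255]])))
snap('wrist','w13')
p=rz(SK,[[.0,.125,0]])[0]
delta(p[0],p[1],.246,1.807)
E
```

```text
[[348.8207  41.5528]]
t 19.7667 [ 0.573  -0.0534  0.2444] [-3.1377 -0.0014  1.8085]
t 19.82 pos [ 0.573  -0.0532  0.2443] yaw [-3.1372 -0.0017  1.8085] F [-0.376   0.4005 -1.9822] g 0.001
d [   0.1 -108.4   -1.2] w [-0.004 -0.002  0.002]
```

View pics/w13.png

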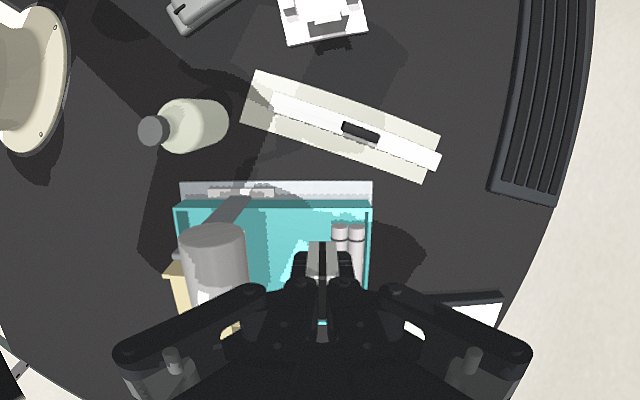

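Call:
carry_out(plan=[[[0, -10, 0, 0, 0, 0, 0], [0, -20, 0, 0, 0, 0, 0], [0, -29, 0, 0, 0, 0, 0], [0, -37, 0, 0, 0, 0, 0], [0, -45, 0, 0, 0, 0, 0]]])

```text
t: 20.23
position: [0.5365, -0.0631, 0.2532]
eef_rot: [3.125, 0.004, 1.809]
contact_force: [7.7, 2.0, 8.3]
gripper_width: -0.0
```

Call:
carry_out(plan=[[[0, -8, 0, 0, 0, 0, 0], [0, -16, 0, 0, 0, 0, 0], [0, -24, 0, 0, 0, 0, 0], [0, -32, 0, 0, 0, 0, 0], [0, -40, 0, 0, 0, 0, 0]]])

```text
t: 20.65
position: [0.4909, -0.0727, 0.2476]
eef_rot: [-3.141, -0.0, 1.809]
contact_force: [-0.5, 0.2, 0.3]
gripper_width: -0.001
```

```bash
python3 - <<'E'
from h import *
snap('wrist','w14')
p=rz(SK,[[.0,.125,0]])[0]
delta(p[0],p[1],.246,1.807)
E
```

```text
t 20.65 [ 0.4909 -0.0727  0.2476] [-3.1412 -0.0001  1.8093]
t 20.7 pos [ 0.4897 -0.0729  0.2474] yaw [-3.1401 -0.0004  1.8093] F [-1.5462  0.015  -0.6081] g 0.002
d [ -0.4 -22.8   1.5] w [-0.001 -0.     0.002]
```

View pics/w14.png

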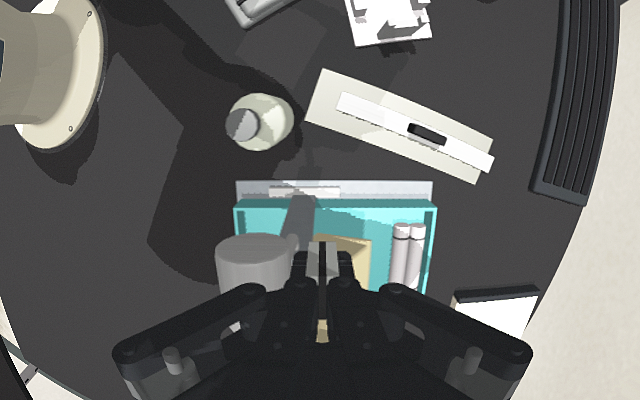

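Call:
carry_out(plan=[[[0, -7, 0, 0, 0, 0, 0], [0, -14, 0, 0, 0, 0, 0], [0, -20, 0, 0, 0, 0, 0], [0, -25, 0, 0, 0, 0, 0], [0, -28, 0, 0, 0, 0, 0]]])

```text
t: 21.12
position: [0.4642, -0.0793, 0.2476]
eef_rot: [-3.141, -0.0, 1.809]
contact_force: [-0.1, -0.1, -0.7]
gripper_width: -0.003
```

```bash
python3 - <<'E'
from h import *
snap('wrist','w15')
delta(.5,-.07,.33,1.807)
E
```

```text
t 21.1167 [ 0.4642 -0.0793  0.2476] [-3.1413 -0.0001  1.8094]
t 21.17 pos [ 0.464  -0.0793  0.2476] yaw [-3.1412 -0.0001  1.8094] F [-0.0194  1.155   1.0649] g 0.001
d [  0.5  37.2 -82.4] w [-0.    -0.     0.002]
```

View pics/w15.png

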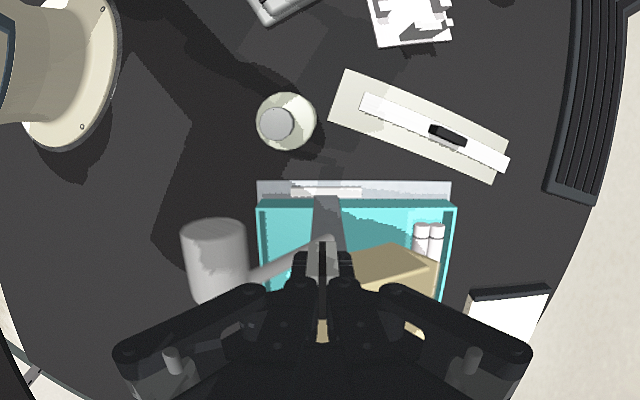

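Falling back on its own. Raise the arm and back off.

Call:
carry_out(plan=[[[0, 5, -15, 0, 0, 0, 0], [0, 15, -45, 0, 0, 0, 0], [0, 20, -80, 0, 0, 0, 0], [0, 20, -110, 0, 0, 0, 0], [0, 20, -125, 0, 0, 0, 0]]])

```text
t: 21.58
position: [0.4855, -0.0745, 0.3763]
eef_rot: [3.138, 0.002, 1.81]
contact_force: [0.7, -0.4, -0.3]
gripper_width: 0.003
```

Call:
carry_out(plan=[[[40, 20, 0, 0, 0, 0, 0], [80, 40, 0, 0, 0, 0, 0], [120, 60, 0, 0, 0, 0, 0], [140, 70, 0, 0, 0, 0, 0], [145, 70, 0, 0, 0, 0, 0]]])

```text
t: 22.0
position: [0.5189, 0.0873, 0.3723]
eef_rot: [3.141, -0.001, 1.813]
contact_force: [-1.1, 0.7, -1.0]
gripper_width: 0.002
```

Call:
carry_out(plan=[[[0, 0, 0, 0, 0, 0, 0], [0, 0, 0, 0, 0, 0, 0], [0, 0, 0, 0, 0, 0, 0], [0, 0, 0, 0, 0, 0, 0], [0, 0, 0, 0, 0, 0, 0]]])

```text
t: 22.42
position: [0.518, 0.082, 0.3727]
eef_rot: [3.141, 0.0, 1.808]
contact_force: [-0.8, 0.1, 0.3]
gripper_width: -0.002
```

Call:
carry_out(plan=[[[0, 0, 0, 0, 0, 0, 0], [0, 0, 0, 0, 0, 0, 0], [0, 0, 0, 0, 0, 0, 0], [0, 0, 0, 0, 0, 0, 0], [0, 0, 0, 0, 0, 0, 0]]])

```text
t: 22.83
position: [0.518, 0.083, 0.3726]
eef_rot: [-3.142, 0.0, 1.809]
contact_force: [-0.3, 0.3, 0.7]
gripper_width: -0.001
```

```bash
python3 - <<'E'
from h import *
import cv2
snap('scene','s4',(130,120,450,360),2.5)
snap('top','t4',(230,120,480,250),3.2)
print(proj('scene',rz(SK,[[-.087,.122,.22],[.045,0,.192]])),proj('top',rz(SK,[[-.087,.122,.22]])))
delta(.5,-.07,.33,1.807)
E
```

```text
t 22.8333 [0.518  0.083  0.3726] [-3.1416  0.      1.8095]
t 22.8833 [0.518  0.083  0.3726] [-3.1416  0.      1.8095]
[[231.5607 175.7197]
 [196.8912 252.7662]] [[399.0613 229.1924]]
t 22.93 pos [0.518  0.083  0.3726] yaw [ 3.1416 -0.      1.8096] F [1.0941 0.3024 0.1393] g -0.002
d [-144.4  -53.7   42.6] w [ 0.    -0.     0.003]
```

View pics/s4.png

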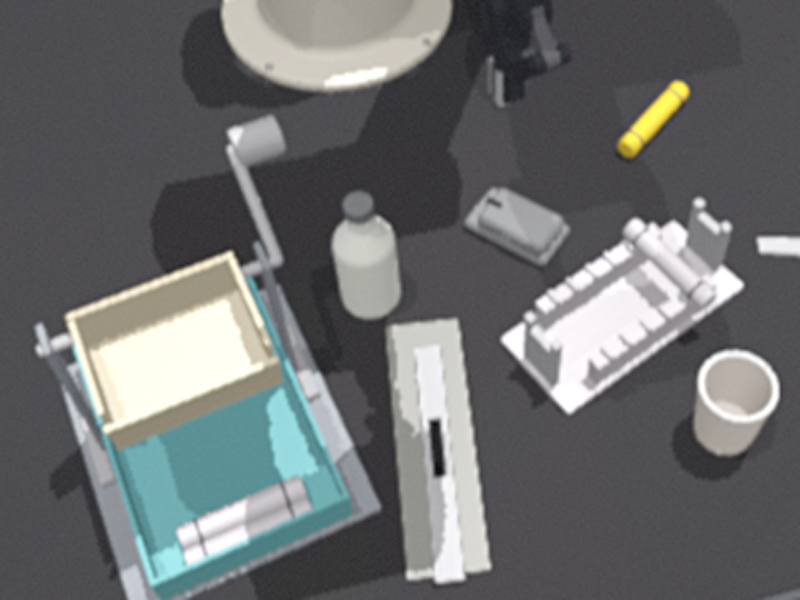

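View pics/t4.png

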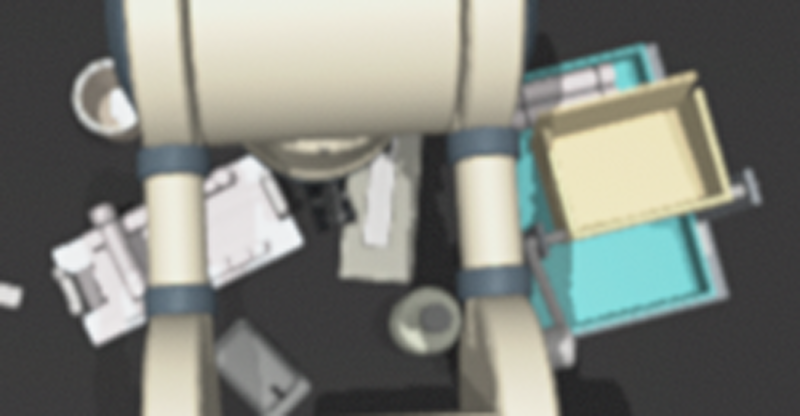

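Call:
carry_out(plan=[[[0, 0, 0, 0, 0, 0, 0], [0, 0, 0, 0, 0, 0, 0], [0, 0, 0, 0, 0, 0, 0], [0, 0, 0, 0, 0, 0, 0], [0, 0, 0, 0, 0, 0, 0]]])

```text
t: 23.35
position: [0.5181, 0.0831, 0.3726]
eef_rot: [3.142, 0.0, 1.81]
contact_force: [0.2, 0.5, -0.8]
gripper_width: -0.004
```

```bash
python3 - <<'E'
from h import *
import cv2
snap('scene','s5')
g=lambda f:cv2.imread(f,0).astype(np.float32)
a,b,c=g('pics/scene0.png'),g('pics/s4_raw.png'),g('pics/s5_raw.png')
w=(slice(165,195),slice(218,248)); print(cv2.phaseCorrelate(a[w],c[w]),np.abs(b-c)[150:350,150:300].mean(),np.abs(b-c)[150:350,150:300].max())
for n,y,x in [('bucketrim',slice(215,300),slice(155,245)),('bottle',slice(190,250),slice(255,300)),('beaker',slice(255,305),slice(400,445)),('mouse',slice(190,228),slice(312,360))]: print(n,cv2.phaseCorrelate(a[y,x].copy(),c[y,x].copy(),cv2.createHanningWindow((x.stop-x.start,y.stop-y.start),cv2.CV_32F)))
from bench import r; r.sign_off()
E
```

```text
t 23.35 [0.5181 0.0831 0.3726] [3.1415 0.     1.8095]
((-0.02192175447817135, 7.226996612885728e-05), 0.9297313584221734) 1.2519 20.0
bucketrim ((-0.022479305564580443, 0.09885665003740485), 0.7732140701199756)
bottle ((0.7126606150399333, -0.17225446674218858), 0.9455922087916622)
beaker ((0.5641090664023487, -0.017513459541348197), 0.9827849523756239)
mouse ((0.06658389217280813, 0.024412679542322735), 0.8930074130495389)
the job is handed in; nothing more can be done
```

The task is done and handed in at about 23.4 s of the 72 s allowed; the sign-off reports no verdict.

- **Bar:** it lies flat and released on the rubber strip. Its middle was about 19 mm along and 2 mm across from the strip centre, measured soon after release. In the last picture it is still there.
- **Rods:** I moved the two rods at rack y = -48 and 0 into the bucket. The second one tripped it with the arm clear above. Both rods lie in the tray and the third is still in its rack place.
- **Bucket:** I pushed the counterweight over with shut fingers and it fell back by itself. The last scene picture showed the weight and bucket rim within 0.1 pixel of the starting picture, and the bucket empty and still.
- **Bystanders:** the apparent shift was 0.7 pixel for the bottle, 0.6 for the beaker and 0.1 for the mouse. That is roughly 1–2 mm at most, well inside the 30 mm limit, and the arm never came near enough to touch any of them.

No check failed. One early fit of the black grip from the wrist camera was off by up to about 4 pixels. I used the pose from the bar and the rack base instead, which agreed with each other, and the grasp held.

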